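Clip down a switch plate, throw its toggle, free it again

ROBOT

A 6-joint arm with a two-finger parallel gripper is mounted at the origin on the work surface. World frame = base frame: x ahead of the robot, y to its left, z up, the work surface at z = 0. Lengths are in m, angles in rad, forces in N, time in s.
With the tool pointing down it reaches from about 0.325 to 0.775 m from the base axis. Payload 5.5 kg.
Tool frame: the origin (TCP) lies midway between the tips of the shut fingers; the grasp point (between the pads) lies 19 mm behind it; z points along the fingers, y is the direction in which the jaws open and shut (so a half turn about z gives the same grasp; the last joint's range is limited). The gripper opens to 88 mm and grips with 3 to 60 N. Pads are 20 mm wide; open, the fingers measure 115 mm over their backs; the gripper's body (75 mm by 178 mm) begins 61 mm behind the grasp point.
Start: joints at [-1.403, 0.091, 1.231, -0, 1.82, -0.057], TCP at [0.134, -0.585, 0.223] pointing down, gripper open.
Joint ranges: [-2.87, 2.87], [-0.86, 2.18], [0.17, 2.46], [-1.51, 4.65], [0.06, 2.69], [-2.65, 2.65]. Speed limits (rad/s): [2.57, 2.57, 3.01, 3.14, 3.14, 3.14].

INTERFACE

Orientations are given as a rotation vector (axis times angle).
In Python, from workcell import status, imaging, robot gives the robot as it stands.
- The arm moves only by the shell command python3 -m pendant 'ROWS'. ROWS is JSON, a list of rows, each a list of 7 numbers: the turn, a rotation vector about the tool's x, y, z as a fraction of full scale, then the shift along the tool's x, y, z as a fraction of full scale, then the finger opening in mm, from 0 to 87.8. In form: [[ax, ay, az, x, y, z, claw], ...]. A call has 1 to 20 rows; each row is the pose to reach, as a shift and turn from the pose commanded when the call began, along the tool's axes at that moment; what a row does not reach only later rows make up. Full scale, the value 1, is 40 cm for a shift and 45 degrees for a turn. A row lasts 1/12 s, in which the tool goes at most 41.7 mm and 7.16 degrees, less where a joint would pass 70% of its speed; a pose out of reach is approached as far as the arm can. A call with a number of a shift or a turn outside -1 to 1 is refused whole. A call with a gripper value outside its range is refused whole. The fingers move at their own pace and stop on an object; the grip force is fixed at half the most. Time passes only in rows, so rows that repeat a pose let the fingers close. It gives the time, the measured TCP pose, the force and the opening at its end, in the units of the state.
- status.state(): the state, without advancing time (a new reading comes with each control period).
- imaging.capture(name): name is "scene" or "top"; returns a dict with "pixels" (480x640x3 uint8, red, green, blue), "depth" (480x640 float32, m along the optical axis (not along the pixel's ray), 0 where there is no reading), "fx", "fy", "cx", "cy" (pixels), "k1" (the pictures are not rectified: a ray, as slopes to the right and down, at radius r is drawn at 1 + k1 r^2 times it, then the intrinsics apply), "pose" (4x4, takes a point from camera to world coordinates). Camera axes: x right, y up, looking along -z (the intrinsics and any distortion apply to the point x, -y, -z); pixel columns grow to the right and rows downward; lengths in m; the calibration is good to about 2 mm. A picture is of the moment at which its call begins.
- robot.finish_job(): hands the job in, once; it reports no verdict.
The state is a dict: "clock": time; "joint_positions": joint angles; "dq": joint speeds; "effort": joint torques, N m; "eef_pos": TCP position; "eef_rot": TCP orientation; "wrist_force": force on the tool from outside, world axes, zero at the start; "moment": the same for the moment, N m; "gripper_width": finger opening in m.
Only numpy, scipy, OpenCV 4.12 (cv2) and the standard library are available. Lean on these libraries where they do the work, as an engineer would, in place of code of your own. Each camera call takes 0.05 s, during which the arm holds its last target.

TASK

The loose switch plate lies in the shallow tray of the fitting board: swing the spring clip round its pivot screw by its upright finger post, up onto the plate's edge and on until it meets its stop, which must be felt with a light push so that the clip arm is not bent sideways. With the plate clipped down, throw its toggle fully over, away from the clip, then swing the clip back until its foot is completely off the plate. Keep the plate lying flat in its tray, leave everything else where it is, and let go of everything at the end.

Things in the scene. Friction and masses are not known exactly. Their poses are not given: they have to be found in the camera images.
- board: fitting board of teak, fixed, 160 x 250 x 18 mm; origin at the centre of its underside, x across the short side, y along the long side, z up. Its tray battens stand 5 mm above its top.
- tray (a point): centre of the tray floor, on the board's top, 55 mm towards -y of the board and 30 mm towards -x; the tray leaves the plate 2 mm of play all round
- pivot (a point): the point on the board's top (18 mm above the shelf) under the clip's pivot screw; 110 mm from the tray centre along the board's y. The screw's head reaches 21 mm above the board's top, radius 8 mm. The pivot axis is vertical.
- clip (a joint): turn of the clip about its pivot screw, rad: near 0 = arm roughly along the board's +x, growing clockwise seen from above; counted from a hidden collar, so up to 0.3 off the arm's true direction. Friction 0.1 N m, stays where left. Its stop lies within 0.4 rad either side of square to the plate's edge and must be felt. The foot rides up the edge from 45 to 30 deg short of square (2 to 6 N at the post)
- clip_bend (a joint): sideways bend of the clip's arm under load, rad, 0 when unloaded, growing when pushed towards the stop; stiffness 26 N m/rad: 1 N at the post bends it by 0.0018 rad, about 0.09 mm at the post. More than 0.022 rad (12 N at the post) either way ruins the clip.
- clip_leaf: the clip's steel arm with foot and finger post, a strip 14 mm wide, its top 15 mm above the board; origin on the pivot axis at the height of the board's top, x along the arm towards the foot. Its foot springs upwards easily (about 2 N on the plate when clipped).
- clip_post (a point): the upright round finger post on the clip arm, 10 mm in diameter, 48 mm from the pivot axis, standing from 15 mm to 40 mm above the board's top; this point is on its axis, 28 mm above the board's top
- clip_foot (a point): middle of the underside of the clip's round foot, 60 mm from the pivot axis, 22 mm in diameter with a flared rim; when clear of the plate 7 mm above the board's top
- plate: loose cream bakelite switch plate, 80 x 120 x 10 mm, about 160 g, lying flat in the tray; origin at the centre of its underside, y along its long side towards the clip, z up. Clipped on its +y end.
- toggle (a joint): swing of the plate's toggle, rad: 0 = leaning 0.4 rad towards the clip (plate's +y), 0.8 = fully over, leaning 0.4 rad towards the plate's -y; friction 0.045 N m (about 2 to 4 N to throw), stays where it is left
- toggle_tip (a point): top end of the toggle, a round bat 25 mm long and 12 mm thick at the tip, hinged at the centre of the plate's top face (10 mm above the plate's underside)
- bell_button: bystander: brass doorbell button, 42 mm across, 13 mm high, lying on the board beside the tray; origin at the centre of its underside
- ashtray: bystander: orange glass ashtray, 116 mm across, 32 mm high; origin at the centre of its underside
- keyring: bystander: chrome keyring with two flat keys, about 85 mm long, 6 mm high; origin at the ring's centre
- dice_cup: bystander: wooden dice cup, 80 mm across, 90 mm high; origin at the centre of its underside
- die: bystander: die, 18 mm cube; origin at the centre of its underside
- screwdriver: bystander: screwdriver lying on the shelf; origin under its middle
There are look-alikes about, which are no part of the job. What is meant by the plate is not blue, and is the larger of those in its own colour.

How it is judged:
On the way, in this order (a step that is already met when the one before it is completed fails the run):
1. the clip is swung home against its stop (within 0.03 rad), its foot pressing on the plate, the toggle not yet thrown (value of joint clip above 1.47 rad and contact force between clip_leaf and plate above 0.8 N and value of joint toggle below 0.3 rad), for 0.2 s.
2. the toggle is thrown fully over while the clip still presses on the plate (value of joint toggle above 0.7 rad and contact force between clip_leaf and plate above 0.8 N), for 0.2 s.
3. the clip's foot is swung completely off the plate (y of clip_foot in the frame of plate above 0.07 m), for 0.2 s.
At the end, for the whole second after the job is handed in: the clip's foot is wholly off the plate (its centre at least 10 mm beyond the plate's edge) and does not touch it, the toggle is thrown over (at least 0.7 of 0.8 rad), the plate lies flat (within 0.03 rad) and at rest in its tray (centre within 6 mm of the tray's) (y of clip_foot in the frame of plate above 0.07 m and contact force between clip_leaf and plate below 0.1 N and value of joint toggle above 0.7 rad and horizontal distance between plate and tray below 0.006 m and angle between plate's own z axis and vertical below 0.03 rad and linear speed of plate below 0.01 m/s).
It fails at once if the clip's arm is bent sideways by more than 0.022 rad (12 N at the post) (value of joint clip_bend above 0.022 rad or value of joint clip_bend below -0.022 rad).
It fails at once if the plate tips up by more than 0.1 rad or leaves its tray (angle between plate's own z axis and vertical above 0.1 rad or horizontal distance between plate and tray above 0.012 m).
It fails at once if a bystander is moved by more than 20 mm (distance of any of bell_button, ashtray, keyring, dice_cup, die, screwdriver from where it was at the start of the episode above 0.02 m).
It also fails if it takes over 64 s, if anything falls off the work surface, if the arm or the gripper's body presses on something with over 40 N, if the wrist force passes 120 N, or if a joint passes its speed limit or range.

## Working session

There is one attempt and no reset: what is moved stays moved. The work goes in short steps, Python scripts to look and compute and a shell command to move; the robot and the scene stay as the last step left them, time stands still between calls to the robot, and variables do not carry over. Pictures are saved under pics/ and viewed, and the job is handed in when it is done.

```bash
ls; mkdir -p pics
python3 - <<'E'
from workcell import status, imaging
import cv2, numpy as np
print(status.state())
for n in ("scene","top"):
    c=imaging.capture(n)
    cv2.imwrite(f"pics/{n}0.png",c["pixels"][:,:,::-1])
    np.savez(f"{n}0.npz",**c)
    print(n,{k:c[k] for k in ("fx","fy","cx","cy","k1")},np.round(c["pose"],3).tolist())
E
```

```text
pics
{'clock': 0.0, 'joint_positions': array([-1.40269647e+00,  9.18549113e-02,  1.23187584e+00, -3.58816348e-05,
        1.81977974e+00, -5.66887773e-02]), 'dq': array([ 0.00042607,  0.00025775, -0.00122516, -0.00057653,  0.00112281,
       -0.00137991]), 'effort': array([-4.76743116e-04, -4.46454978e+01, -4.06445646e+01,  6.97720447e-02,
        2.95412389e-02, -1.51016861e-04]), 'eef_pos': array([ 0.13368448, -0.58461947,  0.2215149 ]), 'eef_rot': array([-3.11987116e+00, -3.52125924e-01,  2.22146517e-04]), 'wrist_force': array([ 0.64660585, -0.64462716, -0.42275886]), 'moment': array([ 0.02533599, -0.01505115,  0.04099515]), 'gripper_width': 0.08821888281720673}
scene {'fx': 571.5397162325764, 'fy': 571.5397162325764, 'cx': 317.9568562882283, 'cy': 241.68485561913405, 'k1': -0.06882063841274756} [[0.527, -0.612, 0.59, 1.249], [0.85, 0.387, -0.359, -0.445], [-0.008, 0.69, 0.724, 0.922], [0.0, 0.0, 0.0, 1.0]]
top {'fx': 462.77144891708986, 'fy': 462.77144891708986, 'cx': 319.2882606151223, 'cy': 238.46397345709613, 'k1': -0.08221337037357042} [[0.02, 0.976, -0.216, 0.287], [-1.0, 0.019, -0.004, -0.023], [-0.0, 0.216, 0.976, 1.249], [0.0, 0.0, 0.0, 1.0]]
```

View pics/scene0.png

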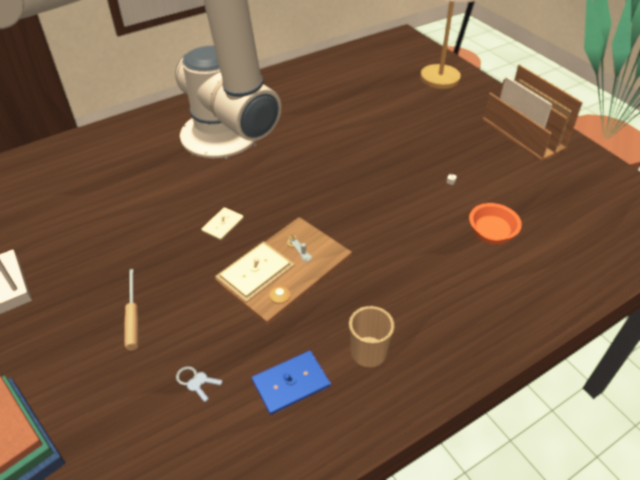

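View pics/top0.png

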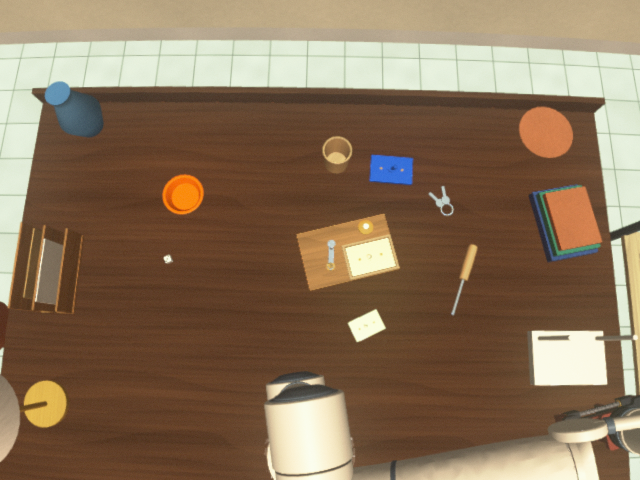

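The scene view shows the board at about (285,268), with the cream plate at (256,270), the clip at (300,248) and the bell button at (280,295). The top view has the board at (348,252), the plate at (371,257) and the clip at (331,255). The small cream plate at (366,326) and the blue plate at (391,169) are look-alikes.

```bash
cat > h.py <<'E'
import numpy as np, cv2
def load(n): return dict(np.load(n))
def ray(c,u,v):
    K=np.array([[c["fx"],0,c["cx"]],[0,c["fy"],c["cy"]],[0,0,1]],float)
    p=cv2.undistortPoints(np.array([[[u,v]]],float),K,np.array([float(c["k1"]),0,0,0,0]),) [0,0]
    # model: drawn = ray*(1+k1 r^2) same as opencv
    d=c["pose"][:3,:3]@np.array([p[0],-p[1],-1.0]); return c["pose"][:3,3],d
def onplane(c,u,v,z):
    o,d=ray(c,u,v); return o+d*(z-o[2])/d[2]
def depthpt(c,u,v):
    o,d=ray(c,u,v); return o+d*c["depth"][int(round(v)),int(round(u))]
def proj(c,P):
    R=c["pose"][:3,:3]; q=R.T@(np.asarray(P,float)-c["pose"][:3,3]); x,y=q[0]/-q[2],-q[1]/-q[2]
    f=1+float(c["k1"])*(x*x+y*y); return np.array([c["fx"]*x*f+c["cx"],c["fy"]*y*f+c["cy"]])
E
python3 - <<'E'
from h import *
for n,(x0,x1,y0,y1) in {"scene":(200,360,200,330),"top":(285,415,205,300)}.items():
    c=load(n+"0.npz"); im=c["pixels"][y0:y1,x0:x1,::-1]
    cv2.imwrite(f"pics/{n}0z.png",cv2.resize(im,None,fx=4.8,fy=4.6 if n=="scene" else 4.8,interpolation=cv2.INTER_CUBIC)[:600,:800])
    hsv=cv2.cvtColor(c["pixels"],cv2.COLOR_RGB2HSV)
    for (u,v) in ([(257,262),(240,290),(330,255),(281,294),(223,222)] if n=="scene" else [(371,270),(320,245),(330,245),(366,320)]):
        print(n,u,v,c["pixels"][v,u],hsv[v,u],depthpt(c,u,v).round(4))
E
```

```text
scene 257 262 [190 165 124] [ 19  89 190] [ 0.5163 -0.147   0.0449]
scene 240 290 [238 225 171] [ 24  72 238] [ 0.5488 -0.2045  0.0255]
scene 330 255 [182 133  84] [ 15 137 182] [0.5575 0.005  0.0155]
scene 281 294 [240 226 182] [ 23  62 240] [ 0.6031 -0.1402  0.0275]
scene 223 222 [241 227 174] [ 24  71 241] [ 0.3371 -0.1445  0.0103]
top 371 270 [251 251 213] [ 30  39 251] [ 0.4741 -0.1572  0.0268]
top 320 245 [190 138  79] [ 16 149 190] [ 0.5419 -0.0197  0.0155]
top 330 245 [197 211 205] [ 77  17 211] [ 0.5341 -0.0462  0.0557]
top 366 320 [251 252 222] [ 31  30 252] [ 0.3428 -0.146   0.0049]
```

Run:
```python
from h import *
print(load("top0.npz")["depth"][250,340])
```

```text
1.2535083
```

View pics/scene0z.png

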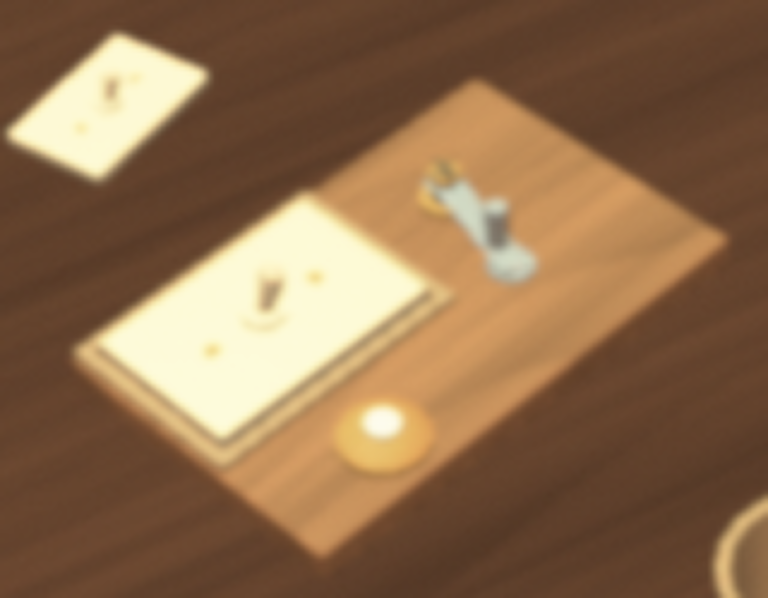

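View pics/top0z.png

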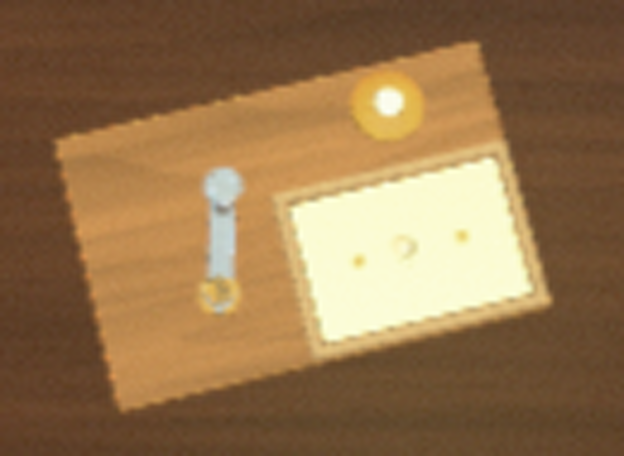

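Run:
```python
from h import *
for n,(x0,x1,y0,y1) in {"scene":(210,360,212,325),"top":(290,405,208,295)}.items():
    c=load(n+"0.npz"); hsv=cv2.cvtColor(c["pixels"],cv2.COLOR_RGB2HSV)
    m=np.zeros(hsv.shape[:2],np.uint8); m[y0:y1,x0:x1]=(hsv[y0:y1,x0:x1,2]>125)*255
    ct=max(cv2.findContours(m,cv2.RETR_EXTERNAL,cv2.CHAIN_APPROX_NONE)[0],key=cv2.contourArea)
    W=np.array([onplane(c,*p[0],0.018)[:2] for p in ct])
    r=cv2.minAreaRect((W*1000).astype(np.float32)); print(n,"board",r)
    bx=cv2.boxPoints(r)/1000; print(bx.round(4).tolist())
    # cream plate
    mp=((hsv[:,:,2]>225)&(hsv[:,:,1]<100)).astype(np.uint8)*255; mp[m==0]=0
    for ct in cv2.findContours(mp,cv2.RETR_EXTERNAL,cv2.CHAIN_APPROX_NONE)[0]:
        if cv2.contourArea(ct)<200: continue
        W=np.array([onplane(c,*p[0],0.028)[:2] for p in ct])
        print(" plate",cv2.minAreaRect((W*1000).astype(np.float32)))
    # steel: greyish low saturation
    ms=((hsv[:,:,1]<60)&(hsv[:,:,2]>90)&(hsv[:,:,2]<235)).astype(np.uint8)*255; ms[m==0]=0
    for ct in cv2.findContours(ms,cv2.RETR_EXTERNAL,cv2.CHAIN_APPROX_NONE)[0]:
        if cv2.contourArea(ct)>8: print(" steel",cv2.contourArea(ct),cv2.boundingRect(ct))
```

```text
scene board ((528.8121948242188, -93.50738525390625), (167.4581756591797, 254.30337524414062), 14.72891902923584)
[[0.4154999852180481, 0.008200000040233135], [0.48019999265670776, -0.2378000020980835], [0.6420999765396118, -0.19519999623298645], [0.5774999856948853, 0.05079999938607216]]
 plate ((513.0372314453125, -152.61624145507812), (81.85787200927734, 122.70512390136719), 14.810053825378418)
 plate ((354.2584228515625, -152.4760284423828), (53.30549621582031, 82.13505554199219), 26.928810119628906)
 steel 142.0 (291, 240, 20, 21)
top board ((526.9863891601562, -94.17164611816406), (162.03216552734375, 254.1239471435547), 14.760442733764648)
[[0.4162999987602234, 0.008100000210106373], [0.48100000619888306, -0.23770000040531158], [0.6377000212669373, -0.1964000016450882], [0.5730000138282776, 0.049300000071525574]]
 plate ((510.22357177734375, -153.86256408691406), (79.57882690429688, 121.52424621582031), 15.111101150512695)
 steel 102.0 (328, 240, 7, 23)
```

Run:
```python
from h import *
t=load("top0.npz"); s=load("scene0.npz")
print("pivot top z.039",onplane(t,285+218/4.8,205+295/4.8,.039))
print("foot top",onplane(t,285+223/4.8,205+187/4.8,.033))
print("pivot scene",onplane(s,200+441/4.8,200+172/4.6,.039))
print("posttop scene",onplane(s,200+497/4.8,200+205/4.6,.058))
print("foot scene",onplane(s,200+515/4.8,200+265/4.6,.030))
print("toggle top",onplane(t,285+405/4.8,205+247/4.8,.05), "toggle scene",onplane(s,200+268/4.8,200+272/4.6,.05),depthpt(s,256,259),depthpt(t,369,256))
print("bell top",onplane(t,285+388/4.8,205+104/4.8,.025))
# depth points of clip region height
for v in range(238,270,2): print(v,[ (round(p[0],3),round(p[1],3),round(p[2],3)) for p in (depthpt(t,u,v) for u in (329,331,333))])
C=np.array([.5272,-.0940]);y=np.array([-.2547,.967]);x=np.array([.967,.2547])
tr=C-.055*y-.03*x; pv=tr+.11*y; print(tr,pv)
for n,c in(("t",t),("s",s)):
    print(n,"pivot px",proj(c,[*pv,.039]),"tray px",proj(c,[*tr,.028]))
```

```text
pivot top z.039 [ 0.4796346  -0.04845227  0.039     ]
foot top [ 0.54172808 -0.0504667   0.033     ]
pivot scene [ 0.48858345 -0.04846884  0.039     ]
posttop scene [ 0.53590303 -0.04686803  0.058     ]
foot scene [ 0.54939698 -0.04661139  0.03      ]
toggle top [ 0.50649522 -0.15047411  0.05      ] toggle scene [ 0.51229418 -0.14713477  0.05      ] [ 0.51349105 -0.14721828  0.05157945] [ 0.50781582 -0.14955202  0.04938964]
bell top [ 0.59343786 -0.14373274  0.025     ]
238 [(np.float64(0.561), np.float64(-0.044), np.float64(0.019)), (np.float64(0.562), np.float64(-0.049), np.float64(0.017)), (np.float64(0.561), np.float64(-0.055), np.float64(0.019))]
240 [(np.float64(0.556), np.float64(-0.044), np.float64(0.019)), (np.float64(0.553), np.float64(-0.049), np.float64(0.031)), (np.float64(0.553), np.float64(-0.054), np.float64(0.033))]
242 [(np.float64(0.546), np.float64(-0.044), np.float64(0.036)), (np.float64(0.547), np.float64(-0.049), np.float64(0.033)), (np.float64(0.547), np.float64(-0.054), np.float64(0.035))]
244 [(np.float64(0.541), np.float64(-0.044), np.float64(0.035)), (np.f
[... 1819 characters left out ...]
loat64(0.042)), (np.float64(0.486), np.float64(-0.05), np.float64(0.041)), (np.float64(0.486), np.float64(-0.055), np.float64(0.043))]
266 [(np.float64(0.481), np.float64(-0.045), np.float64(0.036)), (np.float64(0.481), np.float64(-0.05), np.float64(0.039)), (np.float64(0.482), np.float64(-0.055), np.float64(0.035))]
268 [(np.float64(0.476), np.float64(-0.045), np.float64(0.037)), (np.float64(0.477), np.float64(-0.05), np.float64(0.029)), (np.float64(0.478), np.float64(-0.056), np.float64(0.023))]
[ 0.5121985 -0.154826 ] [ 0.4841815 -0.048456 ]
t pivot px [330.44376741 264.75974207] tray px [370.12285969 255.85951246]
s pivot px [290.85938316 236.14900501] tray px [253.45291644 267.64574671]
```

```bash
cat >> h.py <<'E'
from scipy.spatial.transform import Rotation as Rn
def tgt(xyz,psi_deg,R0=None,p0=None):
    from workcell import status
    s=status.state(); R=Rn.from_rotvec(s["eef_rot"]).as_matrix() if R0 is None else R0
    p=s["eef_pos"] if p0 is None else p0
    a=np.radians(psi_deg); Rt=np.array([[np.cos(a),np.sin(a),0],[np.sin(a),-np.cos(a),0],[0,0,-1]])
    rv=Rn.from_matrix(R.T@Rt).as_rotvec(degrees=True)/45
    sh=R.T@(np.asarray(xyz)-p)/0.4
    return np.round(np.r_[rv,sh],4)
def where():
    from workcell import status
    s=status.state(); R=Rn.from_rotvec(s["eef_rot"]).as_matrix()
    print("t",round(s["clock"],2),"p",s["eef_pos"].round(4),"psi",np.degrees(np.arctan2(R[1,0],R[0,0])).round(2),"z",R[:,2].round(4),"F",s["wrist_force"].round(2),"w",round(s["gripper_width"],4))
E
python3 - <<'E'
from h import *
where()
print(tgt([.333,-.317,.19],57.9));
E
```

```text
t 0.1 p [ 0.1337 -0.5847  0.2217] psi 12.88 z [-3.0e-04  1.7e-03 -1.0e+00] F [-0.08 -0.1  -0.58] w 0.0878
[-1.9000e-03 -1.0000e-03 -1.0004e+00  6.3480e-01 -5.4110e-01  8.0100e-02]
```

```bash
python3 -m pendant '[[0,0,-1,0.635,-0.541,0.08,26],[0,0,-1,0.635,-0.541,0.08,26],[0,0,-1,0.635,-0.541,0.08,26],[0,0,-1,0.635,-0.541,0.08,26],[0,0,-1,0.635,-0.541,0.08,26],[0,0,-1,0.635,-0.541,0.08,26],[0,0,-1,0.635,-0.541,0.08,26],[0,0,-1,0.635,-0.541,0.08,26],[0,0,-1,0.635,-0.541,0.08,26],[0,0,-1,0.635,-0.541,0.08,26]]'
python3 - <<'E'
from h import *
where()
print(tgt([.532,-.0485,.15],102));
E
```

```text
clock: 0.93
eef_pos: [0.3341, -0.3156, 0.1902]
eef_rot: [-2.745, -1.526, 0.0]
wrist_force: [-0.1, 0.3, 0.1]
gripper_width: 0.0269
t 0.93 p [ 0.3341 -0.3156  0.1902] psi 58.14 z [-4.e-04  4.e-04 -1.e+00] F [-0.1   0.26  0.07] w 0.0269
[-6.000e-04 -4.000e-04 -9.747e-01  8.282e-01  6.780e-02  1.006e-01]
```

```bash
python3 -m pendant '[[0,0,-1,0.828,0.068,0.1,26],[0,0,-1,0.828,0.068,0.1,26],[0,0,-1,0.828,0.068,0.1,26],[0,0,-1,0.828,0.068,0.1,26],[0,0,-1,0.828,0.068,0.1,26],[0,0,-1,0.828,0.068,0.1,26],[0,0,-1,0.828,0.068,0.1,26],[0,0,-1,0.828,0.068,0.1,26],[0,0,-1,0.828,0.068,0.1,26],[0,0,-1,0.828,0.068,0.1,26]]'
python3 - <<'E'
from h import *
where()
print(tgt([.532,-.0485,.11],147));
E
```

```text
clock: 1.77
eef_pos: [0.5327, -0.0511, 0.1493]
eef_rot: [-1.955, -2.457, 0.003]
wrist_force: [-0.6, -0.9, 0.0]
gripper_width: 0.0261
t 1.77 p [ 0.5327 -0.0511  0.1493] psi 102.98 z [-2.6e-03 -1.0e-04 -1.0e+00] F [-0.59 -0.93  0.02] w 0.0261
[-2.900e-03 -1.800e-03 -9.783e-01  6.600e-03  1.000e-04  9.820e-02]
```

```bash
python3 -m pendant '[[0,0,-1,0,0,0,26],[0,0,-1,0,0,0,26],[0,0,-1,0,0,0,26],[0,0,-1,0,0,0,26],[0,0,-1,0,0,0,26],[0,0,-1,0,0,0,26],[0,0,-1,0,0,0,26]]'
python3 - <<'E'
from h import *
from workcell import status
where()
print(tgt([.532,-.0485,.075],180),status.state()["joint_positions"].round(3));
E
```

```text
clock: 2.35
eef_pos: [0.5317, -0.0542, 0.151]
eef_rot: [0.865, 3.02, -0.001]
wrist_force: [-0.8, -0.5, -0.3]
gripper_width: 0.0261
t 2.35 p [ 0.5317 -0.0542  0.151 ] psi 148.05 z [ 2.e-04 -1.e-03 -1.e+00] F [-0.84 -0.51 -0.33] w 0.0261
[-1.20e-03  6.00e-04 -7.10e-01  7.00e-03  1.25e-02  1.90e-01] [-1.650e-01 -8.800e-02  1.537e+00 -1.000e-03  1.693e+00 -1.178e+00]
```

```bash
python3 -m pendant '[[0,0,-0.71,0.007,0.0125,0.19,26],[0,0,-0.71,0.007,0.0125,0.19,26],[0,0,-0.71,0.007,0.0125,0.19,26],[0,0,-0.71,0.007,0.0125,0.19,26],[0,0,-0.71,0.007,0.0125,0.19,26],[0,0,-0.71,0.007,0.0125,0.19,26],[0,0,-0.71,0.007,0.0125,0.19,26],[0,0,-0.71,0.007,0.0125,0.19,26]]'
python3 - <<'E'
from h import *
from workcell import imaging
where()
print(tgt([.532,-.0485,.042],180)); 
for n,(x0,x1,y0,y1) in {"scene":(240,360,190,280),"top":(285,395,205,290)}.items():
    c=imaging.capture(n); np.savez(n+"1.npz",**c)
    cv2.imwrite(f"pics/{n}1z.png",cv2.resize(c["pixels"][y0:y1,x0:x1,::-1],None,fx=6,fy=6,interpolation=cv2.INTER_CUBIC))
E
```

```text
clock: 3.02
eef_pos: [0.5325, -0.047, 0.0751]
eef_rot: [0.011, 3.141, -0.001]
wrist_force: [0.9, -0.1, 0.1]
gripper_width: 0.026
t 3.02 p [ 0.5325 -0.047   0.0751] psi 179.61 z [ 6.e-04 -4.e-04 -1.e+00] F [ 0.88 -0.1   0.1 ] w 0.026
[-0.0006  0.0007 -0.0087  0.0012 -0.0037  0.0827]
```

View pics/scene1z.png

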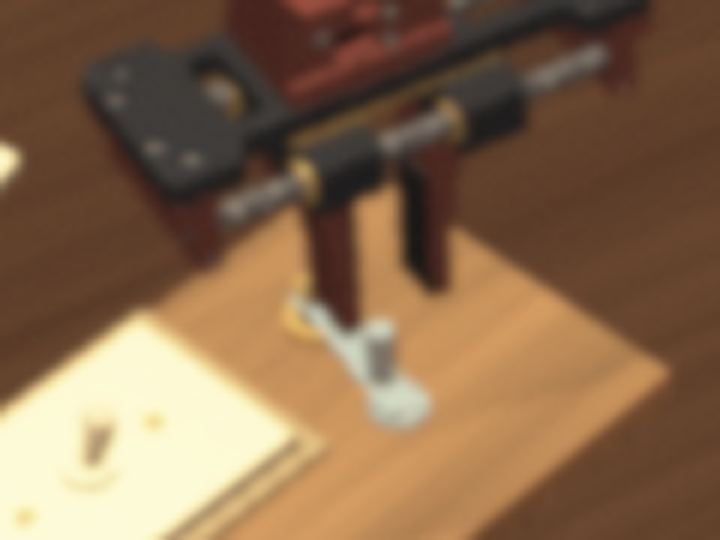

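View pics/top1z.png

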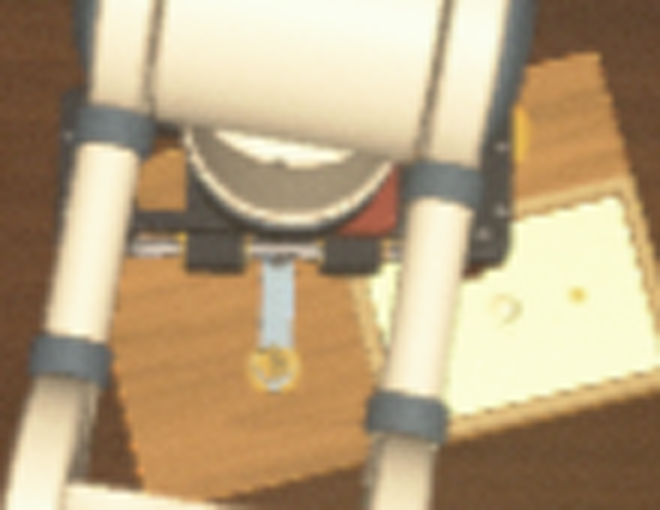

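The scene crop shows both fingertips (crop 345,330 and 437,290) above and behind the post top (378,325), not yet level with it. In the top crop the fingers sit either side of the arm (column 275). I'll check the projections before descending.

Run:
```python
from h import *
s=load("scene1.npz"); t=load("top1.npz")
print("TCP@.058 s",proj(s,[.5325,-.047,.058]), "seen post", 240+379/6,190+328/6)
p=[.5325,-.047,.075]
for dy in (-.0265,-.013,.013,.0265):
  print(dy,[ ((proj(s,[.5325+dx,-.047+dy,.075])-[240,190])*6).round(0).tolist() for dx in (-.01,.01)])
print("post top candidates",onplane(s,240+379/6,190+328/6,.058), onplane(s,240+379/6,190+378/6,.035))
```

```text
TCP@.058 s [302.65052149 243.58535311] seen post 303.1666666666667 244.66666666666666
-0.0265 [[293.0, 299.0], [322.0, 335.0]]
-0.013 [[327.0, 284.0], [357.0, 320.0]]
0.013 [[392.0, 256.0], [422.0, 291.0]]
0.0265 [[425.0, 241.0], [455.0, 276.0]]
post top candidates [ 0.53573562 -0.04767642  0.058     ] [ 0.53748992 -0.04944996  0.035     ]
```

```bash
python3 -m pendant '[[0,0,-0.009,0,-0.0025,0.03,26],[0,0,-0.009,0,-0.0025,0.06,26],[0,0,-0.009,0,-0.0025,0.0825,26],[0,0,-0.009,0,-0.0025,0.0825,26],[0,0,-0.009,0,-0.0025,0.0825,26]]'
python3 - <<'E'
from h import *
from workcell import imaging
where()
for n,(x0,x1,y0,y1) in {"scene":(250,350,200,275)}.items():
    c=imaging.capture(n); np.savez(n+"2.npz",**c)
    cv2.imwrite(f"pics/{n}2z.png",cv2.resize(c["pixels"][y0:y1,x0:x1,::-1],None,fx=7,fy=7,interpolation=cv2.INTER_CUBIC))
E
```

```text
clock: 3.53
eef_pos: [0.5316, -0.0463, 0.04]
eef_rot: [0.007, -3.139, -0.001]
wrist_force: [-0.4, -0.5, 0.2]
gripper_width: 0.0262
t 3.53 p [ 0.5316 -0.0463  0.04  ] psi -179.76 z [-2.9e-03  4.0e-04 -1.0e+00] F [-0.39 -0.45  0.19] w 0.0262
```

View pics/scene2z.png

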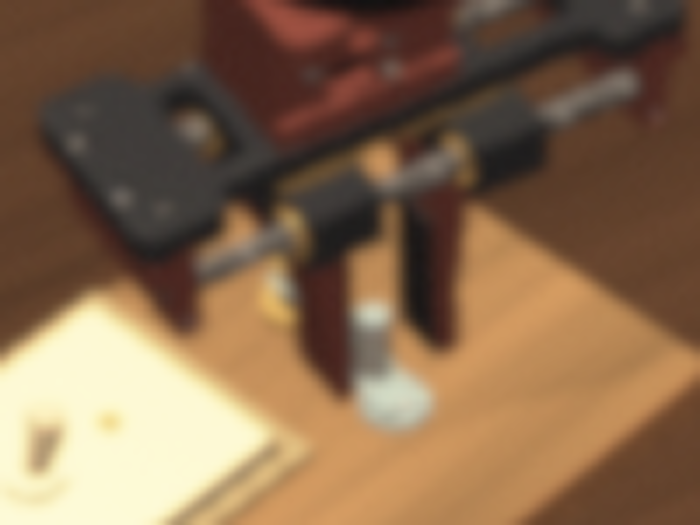

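The scene crop shows the post (top at 373,310) standing between the two finger pads. I'll narrow the jaws loosely round it and swing to just short of the plate.

```bash
python3 -m pendant '[[0,0,0,0,0,-0.004,15],[0,0,0,0,0,-0.004,15],[0,0,0,0,0,-0.004,15],[0,0,0,0,0,-0.004,15]]'; python3 -m pendant '[[0,0,0.1,0.0004,-0.0094,0,15],[0,0,0.2,0.0015,-0.0188,0,15],[0,0,0.3,0.0033,-0.028,0,15],[0,0,0.4,0.0059,-0.0371,0,15],[0,0,0.5,0.0091,-0.0459,0,15],[0,0,0.5,0.0091,-0.0459,0,15],[0,0,0.5,0.0091,-0.0459,0,15],[0,0,0.5,0.0091,-0.0459,0,15]]'
cat > ft.py <<'E'
from h import *
import sys
from workcell import status
def tang():
    s=status.state(); R=Rn.from_rotvec(s["eef_rot"]).as_matrix()
    P=np.array([.484,-.0485]); d=s["eef_pos"][:2]-P
    f=R.T@s["wrist_force"]
    print("t %.2f theta %.2f r %.4f z %.4f psi %.2f  Ftool x %.2f y %.2f z %.2f w %.4f"%(s["clock"],np.degrees(np.arctan2(d[1],d[0])),np.hypot(*d),s["eef_pos"][2],np.degrees(np.arctan2(R[1,0],R[0,0])),*f,s["gripper_width"]))
    return f
if __name__=="__main__":
    f=tang(); lim=float(sys.argv[1]) if len(sys.argv)>1 else 99
    sys.exit(1 if abs(f[1])>lim else 0)
E
python3 ft.py
```

```text
clock: 3.92
eef_pos: [0.5329, -0.0466, 0.0438]
eef_rot: [-0.006, 3.141, -0.0]
wrist_force: [-0.2, -0.1, -0.3]
gripper_width: 0.0149
clock: 4.58
eef_pos: [0.5292, -0.0649, 0.0435]
eef_rot: [0.603, 3.082, 0.0]
wrist_force: [0.8, 0.5, 0.8]
gripper_width: 0.0149
t 4.58 theta -19.88 r 0.0481 z 0.0435 psi 157.86  Ftool x -0.57 y 0.79 z -0.78 w 0.0149
```

```bash
python3 -m pendant '[[0,0,0.082,0.0002,-0.0077,0,15],[0,0,0.164,0.001,-0.0155,0,15],[0,0,0.244,0.0022,-0.0229,0,15],[0,0,0.244,0.0022,-0.0229,0,15],[0,0,0.244,0.0022,-0.0229,0,15]]' >/dev/null; python3 ft.py
for i in 1; do python3 -m pendant '[[0,0,0.0267,0,-0.0025,0,15],[0,0,0.0267,0,-0.0025,0,15]]' >/dev/null; python3 ft.py 9 ; done && python3 -m pendant '[[0,0,0.0267,0,-0.0025,0,15],[0,0,0.0267,0,-0.0025,0,15]]' >/dev/null; python3 ft.py 9
```

```text
t 5.00 theta -30.88 r 0.0477 z 0.0435 psi 146.92  Ftool x -1.18 y 0.71 z -1.67 w 0.0146
t 5.17 theta -31.85 r 0.0477 z 0.0435 psi 145.57  Ftool x -0.27 y 2.67 z -1.78 w 0.0149
t 5.33 theta -33.12 r 0.0476 z 0.0435 psi 144.31  Ftool x -0.14 y 3.07 z -2.34 w 0.0146
```

```bash
python3 -m pendant '[[0,0,0.0267,0,-0.0025,0,15],[0,0,0.0267,0,-0.0025,0,15]]' >/dev/null; python3 ft.py 9 && python3 -m pendant '[[0,0,0.0267,0,-0.0025,0,15],[0,0,0.0267,0,-0.0025,0,15]]' >/dev/null; python3 ft.py 9 && python3 -m pendant '[[0,0,0.0267,0,-0.0025,0,15],[0,0,0.0267,0,-0.0025,0,15]]' >/dev/null; python3 ft.py 9 && python3 -m pendant '[[0,0,0.0267,0,-0.0025,0,15],[0,0,0.0267,0,-0.0025,0,15]]' >/dev/null; python3 ft.py 9
```

```text
t 5.50 theta -34.53 r 0.0475 z 0.0436 psi 143.08  Ftool x 0.23 y 3.61 z -3.70 w 0.0152
t 5.67 theta -35.32 r 0.0475 z 0.0436 psi 141.87  Ftool x 1.27 y 5.13 z -3.34 w 0.0154
t 5.83 theta -35.97 r 0.0473 z 0.0437 psi 140.68  Ftool x 2.75 y 7.32 z -4.01 w 0.0151
t 6.00 theta -36.69 r 0.0471 z 0.0439 psi 139.50  Ftool x 2.74 y 7.96 z -3.84 w 0.0154
```

```bash
python3 - <<'E'
from h import *
from workcell import imaging
where()
c=imaging.capture("scene"); np.savez("scene3.npz",**c)
cv2.imwrite("pics/scene3z.png",cv2.resize(c["pixels"][200:275,240:340,::-1],None,fx=7,fy=7,interpolation=cv2.INTER_CUBIC))
E
python3 ft.py
```

```text
t 6.0 p [ 0.5218 -0.0767  0.0439] psi 139.5 z [ 0.0019  0.0024 -1.    ] F [3.08 7.82 3.86] w 0.0154
t 6.05 theta -36.74 r 0.0472 z 0.0439 psi 139.54  Ftool x 2.84 y 8.24 z -3.87 w 0.0149
```

View pics/scene3z.png

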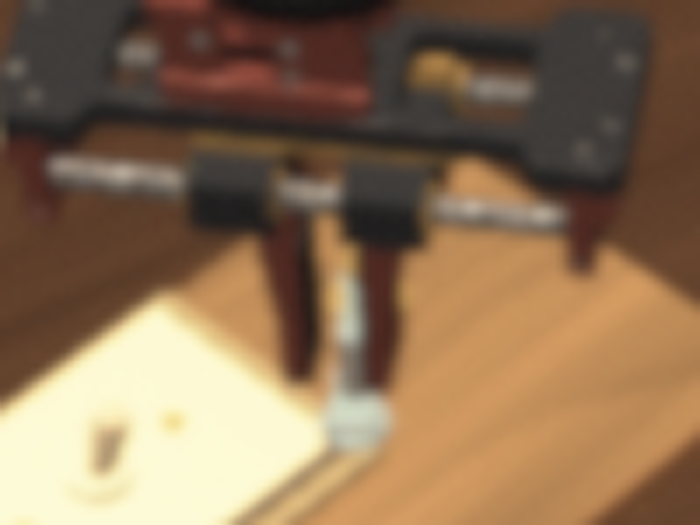

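```bash
python3 -m pendant '[[0,0,0,0,0,-0.0025,15],[0,0,0,0,0,-0.0025,15]]' >/dev/null; python3 ft.py 9 ; python3 -m pendant '[[0,0,0,0,-0.001,-0.0025,15],[0,0,0,0,-0.001,-0.0025,15]]' >/dev/null; python3 ft.py 9
```

```text
t 6.22 theta -37.74 r 0.0470 z 0.0444 psi 139.54  Ftool x 1.03 y 5.35 z -3.68 w 0.0152
t 6.38 theta -38.92 r 0.0469 z 0.0449 psi 139.53  Ftool x 1.05 y 3.92 z -0.57 w 0.0152
```

```bash
python3 -m pendant '[[0,0,0.015,0,-0.002,-0.001,15],[0,0,0.015,0,-0.002,-0.001,15]]' >/dev/null; python3 ft.py 8.5 && python3 -m pendant '[[0,0,0.015,0,-0.002,-0.001,15],[0,0,0.015,0,-0.002,-0.001,15]]' >/dev/null; python3 ft.py 8.5 && python3 -m pendant '[[0,0,0.015,0,-0.002,-0.001,15],[0,0,0.015,0,-0.002,-0.001,15]]' >/dev/null; python3 ft.py 8.5 && python3 -m pendant '[[0,0,0.015,0,-0.002,-0.001,15],[0,0,0.015,0,-0.002,-0.001,15]]' >/dev/null; python3 ft.py 8.5
```

```text
t 6.55 theta -39.93 r 0.0469 z 0.0452 psi 138.81  Ftool x 2.20 y 4.24 z -0.03 w 0.0150
t 6.72 theta -41.13 r 0.0470 z 0.0456 psi 138.15  Ftool x 2.05 y 4.29 z -1.19 w 0.0153
t 6.88 theta -42.48 r 0.0472 z 0.0460 psi 137.46  Ftool x 0.76 y 2.57 z 1.47 w 0.0149
t 7.05 theta -43.26 r 0.0474 z 0.0466 psi 136.78  Ftool x -0.06 y 3.41 z 1.59 w 0.0152
```

```bash
python3 -m pendant '[[0,0,0.0213,0,-0.002,0,15],[0,0,0.0213,0,-0.002,0,15]]' >/dev/null; python3 ft.py 7.5 && python3 -m pendant '[[0,0,0.0213,0,-0.002,0,15],[0,0,0.0213,0,-0.002,0,15]]' >/dev/null; python3 ft.py 7.5 && python3 -m pendant '[[0,0,0.0213,0,-0.002,0,15],[0,0,0.0213,0,-0.002,0,15]]' >/dev/null; python3 ft.py 7.5 && python3 -m pendant '[[0,0,0.0213,0,-0.002,0,15],[0,0,0.0213,0,-0.002,0,15]]' >/dev/null; python3 ft.py 7.5 && python3 -m pendant '[[0,0,0.0213,0,-0.002,0,15],[0,0,0.0213,0,-0.002,0,15]]' >/dev/null; python3 ft.py 7.5 && python3 -m pendant '[[0,0,0.0213,0,-0.002,0,15],[0,0,0.0213,0,-0.002,0,15]]' >/dev/null; python3 ft.py 7.5
```

```text
t 7.22 theta -44.02 r 0.0474 z 0.0467 psi 135.80  Ftool x -0.32 y 2.53 z 1.88 w 0.0148
t 7.38 theta -44.85 r 0.0474 z 0.0468 psi 134.85  Ftool x 0.17 y 2.83 z 0.59 w 0.0148
t 7.55 theta -45.76 r 0.0474 z 0.0468 psi 133.90  Ftool x 0.89 y 2.00 z 2.96 w 0.0149
t 7.72 theta -46.69 r 0.0473 z 0.0469 psi 132.94  Ftool x 0.23 y 2.17 z 1.84 w 0.0149
t 7.88 theta -47.65 r 0.0473 z 0.0469 psi 131.98  Ftool x 1.10 y 2.74 z 2.36 w 0.0150
t 8.05 theta -48.61 r 0.0473 z 0.0469 psi 131.02  Ftool x 1.05 y 3.86 z 1.30 w 0.0149
```

```bash
python3 -m pendant '[[0,0,0.0213,0,-0.002,0,15],[0,0,0.0213,0,-0.002,0,15]]' >/dev/null; python3 ft.py 5.5 && python3 -m pendant '[[0,0,0.0213,0,-0.002,0,15],[0,0,0.0213,0,-0.002,0,15]]' >/dev/null; python3 ft.py 5.5 && python3 -m pendant '[[0,0,0.0213,0,-0.002,0,15],[0,0,0.0213,0,-0.002,0,15]]' >/dev/null; python3 ft.py 5.5 && python3 -m pendant '[[0,0,0.0213,0,-0.002,0,15],[0,0,0.0213,0,-0.002,0,15]]' >/dev/null; python3 ft.py 5.5 && python3 -m pendant '[[0,0,0.0213,0,-0.002,0,15],[0,0,0.0213,0,-0.002,0,15]]' >/dev/null; python3 ft.py 5.5 && python3 -m pendant '[[0,0,0.0213,0,-0.002,0,15],[0,0,0.0213,0,-0.002,0,15]]' >/dev/null; python3 ft.py 5.5 && python3 -m pendant '[[0,0,0.0213,0,-0.002,0,15],[0,0,0.0213,0,-0.002,0,15]]' >/dev/null; python3 ft.py 5.5  && python3 -m pendant '[[0,0,0.0213,0,-0.002,0,15],[0,0,0.0213,0,-0.002,0,15]]' >/dev/null; python3 ft.py 5.5
```

```text
t 8.22 theta -49.53 r 0.0473 z 0.0469 psi 130.07  Ftool x 1.77 y 3.87 z 1.86 w 0.0150
t 8.38 theta -50.50 r 0.0473 z 0.0469 psi 129.11  Ftool x 1.71 y 3.15 z 1.64 w 0.0149
t 8.55 theta -51.50 r 0.0473 z 0.0469 psi 128.15  Ftool x 2.51 y 2.63 z 1.23 w 0.0153
t 8.72 theta -52.48 r 0.0473 z 0.0469 psi 127.19  Ftool x 2.53 y 3.76 z 0.80 w 0.0153
t 8.88 theta -53.46 r 0.0473 z 0.0469 psi 126.23  Ftool x 2.56 y 3.10 z 1.46 w 0.0150
t 9.05 theta -54.41 r 0.0474 z 0.0469 psi 125.28  Ftool x 2.35 y 3.40 z 1.79 w 0.0151
t 9.22 theta -55.38 r 0.0474 z 0.0469 psi 124.31  Ftool x 3.00 y 4.23 z 1.06 w 0.0152
t 9.38 theta -56.36 r 0.0474 z 0.0469 psi 123.36  Ftool x 2.75 y 3.49 z 0.83 w 0.0154
```

```bash
python3 -m pendant '[[0,0,0.0213,0,-0.002,0,15],[0,0,0.0213,0,-0.002,0,15]]' >/dev/null; python3 ft.py 5.8 && python3 -m pendant '[[0,0,0.0213,0,-0.002,0,15],[0,0,0.0213,0,-0.002,0,15]]' >/dev/null; python3 ft.py 5.8 && python3 -m pendant '[[0,0,0.0213,0,-0.002,0,15],[0,0,0.0213,0,-0.002,0,15]]' >/dev/null; python3 ft.py 5.8 && python3 -m pendant '[[0,0,0.0213,0,-0.002,0,15],[0,0,0.0213,0,-0.002,0,15]]' >/dev/null; python3 ft.py 5.8 && python3 -m pendant '[[0,0,0.0213,0,-0.002,0,15],[0,0,0.0213,0,-0.002,0,15]]' >/dev/null; python3 ft.py 5.8 && python3 -m pendant '[[0,0,0.0213,0,-0.002,0,15],[0,0,0.0213,0,-0.002,0,15]]' >/dev/null; python3 ft.py 5.8 && python3 -m pendant '[[0,0,0.0213,0,-0.002,0,15],[0,0,0.0213,0,-0.002,0,15]]' >/dev/null; python3 ft.py 5.8  && python3 -m pendant '[[0,0,0.0213,0,-0.002,0,15],[0,0,0.0213,0,-0.002,0,15]]' >/dev/null; python3 ft.py 5.8
```

```text
t 9.55 theta -57.32 r 0.0474 z 0.0469 psi 122.40  Ftool x 2.45 y 3.88 z -0.25 w 0.0147
t 9.72 theta -58.29 r 0.0474 z 0.0469 psi 121.44  Ftool x 3.14 y 3.76 z 0.45 w 0.0152
t 9.88 theta -59.28 r 0.0474 z 0.0469 psi 120.48  Ftool x 1.63 y 3.02 z 0.67 w 0.0148
t 10.05 theta -60.23 r 0.0474 z 0.0469 psi 119.52  Ftool x 3.01 y 4.22 z 0.21 w 0.0149
t 10.22 theta -61.21 r 0.0474 z 0.0469 psi 118.56  Ftool x 2.68 y 3.83 z 0.22 w 0.0150
t 10.38 theta -62.19 r 0.0474 z 0.0469 psi 117.60  Ftool x 3.38 y 3.16 z -0.24 w 0.0154
t 10.55 theta -63.09 r 0.0475 z 0.0469 psi 116.67  Ftool x 1.95 y 4.71 z 0.14 w 0.0149
t 10.72 theta -64.08 r 0.0474 z 0.0469 psi 115.71  Ftool x 2.83 y 3.33 z -0.79 w 0.0150
```

```bash
python3 -m pendant '[[0,0,0.0213,0,-0.002,0,15],[0,0,0.0213,0,-0.002,0,15]]' >/dev/null; python3 ft.py 5.8 && python3 -m pendant '[[0,0,0.0213,0,-0.002,0,15],[0,0,0.0213,0,-0.002,0,15]]' >/dev/null; python3 ft.py 5.8 && python3 -m pendant '[[0,0,0.0213,0,-0.002,0,15],[0,0,0.0213,0,-0.002,0,15]]' >/dev/null; python3 ft.py 5.8 && python3 -m pendant '[[0,0,0.0213,0,-0.002,0,15],[0,0,0.0213,0,-0.002,0,15]]' >/dev/null; python3 ft.py 5.8 && python3 -m pendant '[[0,0,0.0213,0,-0.002,0,15],[0,0,0.0213,0,-0.002,0,15]]' >/dev/null; python3 ft.py 5.8 && python3 -m pendant '[[0,0,0.0213,0,-0.002,0,15],[0,0,0.0213,0,-0.002,0,15]]' >/dev/null; python3 ft.py 5.8 && python3 -m pendant '[[0,0,0.0213,0,-0.002,0,15],[0,0,0.0213,0,-0.002,0,15]]' >/dev/null; python3 ft.py 5.8  && python3 -m pendant '[[0,0,0.0213,0,-0.002,0,15],[0,0,0.0213,0,-0.002,0,15]]' >/dev/null; python3 ft.py 5.8
```

```text
t 10.88 theta -65.01 r 0.0475 z 0.0469 psi 114.77  Ftool x 3.39 y 4.74 z 1.18 w 0.0150
t 11.05 theta -65.98 r 0.0475 z 0.0469 psi 113.81  Ftool x 2.95 y 3.75 z -0.56 w 0.0151
t 11.22 theta -66.91 r 0.0475 z 0.0469 psi 112.86  Ftool x 3.28 y 3.99 z 0.46 w 0.0148
t 11.38 theta -67.88 r 0.0475 z 0.0469 psi 111.91  Ftool x 1.85 y 3.89 z 0.17 w 0.0147
t 11.55 theta -68.86 r 0.0475 z 0.0469 psi 110.96  Ftool x 3.06 y 3.74 z 0.59 w 0.0153
t 11.72 theta -69.82 r 0.0475 z 0.0469 psi 110.01  Ftool x 2.67 y 3.72 z -0.37 w 0.0150
t 11.88 theta -70.77 r 0.0475 z 0.0469 psi 109.05  Ftool x 2.40 y 4.29 z -1.19 w 0.0150
t 12.05 theta -71.76 r 0.0475 z 0.0469 psi 108.10  Ftool x 2.19 y 3.49 z -0.50 w 0.0150
```

```bash
python3 -m pendant '[[0,0,0.0213,0,-0.002,0,15],[0,0,0.0213,0,-0.002,0,15]]' >/dev/null; python3 ft.py 5.8 && python3 -m pendant '[[0,0,0.0213,0,-0.002,0,15],[0,0,0.0213,0,-0.002,0,15]]' >/dev/null; python3 ft.py 5.8 && python3 -m pendant '[[0,0,0.0213,0,-0.002,0,15],[0,0,0.0213,0,-0.002,0,15]]' >/dev/null; python3 ft.py 5.8 && python3 -m pendant '[[0,0,0.0213,0,-0.002,0,15],[0,0,0.0213,0,-0.002,0,15]]' >/dev/null; python3 ft.py 5.8 && python3 -m pendant '[[0,0,0.0213,0,-0.002,0,15],[0,0,0.0213,0,-0.002,0,15]]' >/dev/null; python3 ft.py 5.8 && python3 -m pendant '[[0,0,0.0213,0,-0.002,0,15],[0,0,0.0213,0,-0.002,0,15]]' >/dev/null; python3 ft.py 5.8 && python3 -m pendant '[[0,0,0.0213,0,-0.002,0,15],[0,0,0.0213,0,-0.002,0,15]]' >/dev/null; python3 ft.py 5.8  && python3 -m pendant '[[0,0,0.0213,0,-0.002,0,15],[0,0,0.0213,0,-0.002,0,15]]' >/dev/null; python3 ft.py 5.8
```

```text
t 12.22 theta -72.70 r 0.0475 z 0.0469 psi 107.14  Ftool x 3.02 y 4.26 z -0.65 w 0.0148
t 12.38 theta -73.67 r 0.0475 z 0.0469 psi 106.18  Ftool x 2.09 y 4.39 z 0.51 w 0.0149
t 12.55 theta -74.64 r 0.0475 z 0.0469 psi 105.23  Ftool x 2.89 y 4.19 z 0.09 w 0.0151
t 12.72 theta -75.59 r 0.0475 z 0.0469 psi 104.27  Ftool x 3.33 y 3.71 z 0.67 w 0.0149
t 12.88 theta -76.57 r 0.0476 z 0.0469 psi 103.31  Ftool x 2.62 y 3.33 z 0.60 w 0.0153
t 13.05 theta -77.54 r 0.0475 z 0.0469 psi 102.35  Ftool x 3.01 y 4.32 z 0.71 w 0.0151
t 13.22 theta -78.23 r 0.0475 z 0.0469 psi 101.39  Ftool x 3.53 y 4.46 z 0.94 w 0.0146
t 13.38 theta -78.79 r 0.0474 z 0.0469 psi 100.44  Ftool x 3.19 y 6.40 z 1.13 w 0.0154
```

```bash
python3 -m pendant '[[0,0,0,0,-0.001,0,15],[0,0,0,0,-0.001,0,15]]' >/dev/null; python3 ft.py 7.5;  python3 -m pendant '[[0,0,0,0,-0.00,0,15],[0,0,0,0,-0.0,0,15]]' >/dev/null; python3 ft.py 7.5
```

```text
t 13.55 theta -79.02 r 0.0474 z 0.0470 psi 100.49  Ftool x 3.17 y 6.62 z 1.92 w 0.0152
t 13.72 theta -79.03 r 0.0474 z 0.0470 psi 100.49  Ftool x 3.06 y 6.33 z 1.41 w 0.0151
```

```bash
python3 -m pendant '[[0,0,0,0,-0.001,0,15],[0,0,0,0,-0.001,0,15],[0,0,0,0,-0.001,0,15]]' >/dev/null; python3 ft.py 7.5; python3 ft.py 7.5
python3 -m pendant '[[0,0,0,0,0,0,15]]' >/dev/null; python3 ft.py 7.5
```

```text
t 13.97 theta -79.30 r 0.0474 z 0.0470 psi 100.49  Ftool x 3.44 y 7.39 z 0.94 w 0.0150
t 13.97 theta -79.30 r 0.0474 z 0.0470 psi 100.49  Ftool x 3.44 y 7.39 z 0.94 w 0.0150
t 14.05 theta -79.31 r 0.0474 z 0.0470 psi 100.49  Ftool x 2.86 y 6.65 z 1.84 w 0.0152
```

```bash
python3 -m pendant '[[0,0,0,0,-0.001,0,15],[0,0,0,0,-0.001,0,15],[0,0,0,0,-0.001,0,15]]' >/dev/null; python3 ft.py 8.5 && python3 -m pendant '[[0,0,0,0,-0.001,0,15],[0,0,0,0,-0.001,0,15],[0,0,0,0,-0.001,0,15]]' >/dev/null; python3 ft.py 8.5; python3 -m pendant '[[0,0,0,0,0,0,15]]' >/dev/null; python3 ft.py 7.5
```

```text
t 14.30 theta -79.59 r 0.0474 z 0.0470 psi 100.49  Ftool x 3.58 y 7.92 z 1.57 w 0.0149
t 14.55 theta -79.91 r 0.0475 z 0.0470 psi 100.49  Ftool x 2.45 y 8.09 z 2.42 w 0.0154
t 14.63 theta -79.87 r 0.0475 z 0.0470 psi 100.49  Ftool x 3.32 y 9.42 z 2.49 w 0.0151
```

```bash
python3 -m pendant '[[0,0,0,0,0.004,0,20],[0,0,0,0,0.006,0,26],[0,0,0,0,0.006,0,26],[0,0,0,0,0.006,0,26],[0,0,0,0,0.006,0,26]]' >/dev/null; python3 ft.py
python3 - <<'E'
from h import *
from workcell import imaging
for n,(x0,x1,y0,y1) in {"scene":(230,330,210,285),"top":(310,410,205,280)}.items():
    c=imaging.capture(n); np.savez(n+"4.npz",**c)
    cv2.imwrite(f"pics/{n}4z.png",cv2.resize(c["pixels"][y0:y1,x0:x1,::-1],None,fx=7,fy=7,interpolation=cv2.INTER_CUBIC))
where()
E
```

```text
t 15.05 theta -79.16 r 0.0478 z 0.0466 psi 100.41  Ftool x 0.60 y 0.19 z -0.64 w 0.0260
t 15.15 p [ 0.4932 -0.0953  0.0467] psi 100.41 z [-5.e-04 -3.e-04 -1.e+00] F [ 0.43 -0.7  -0.19] w 0.0257
```

View pics/scene4z.png

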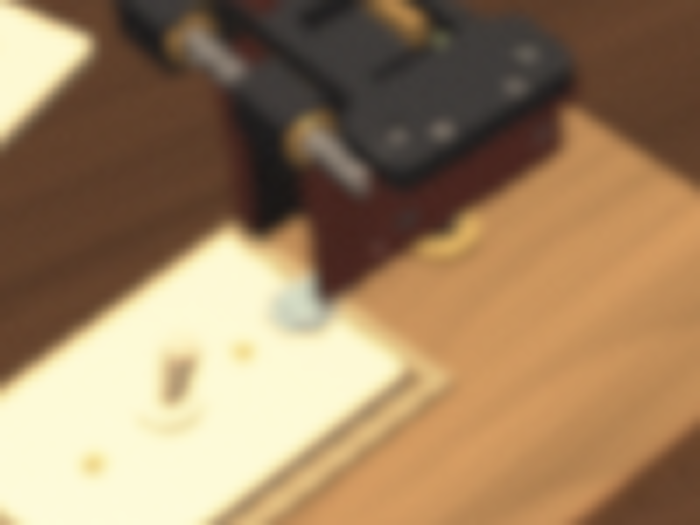

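View pics/top4z.png

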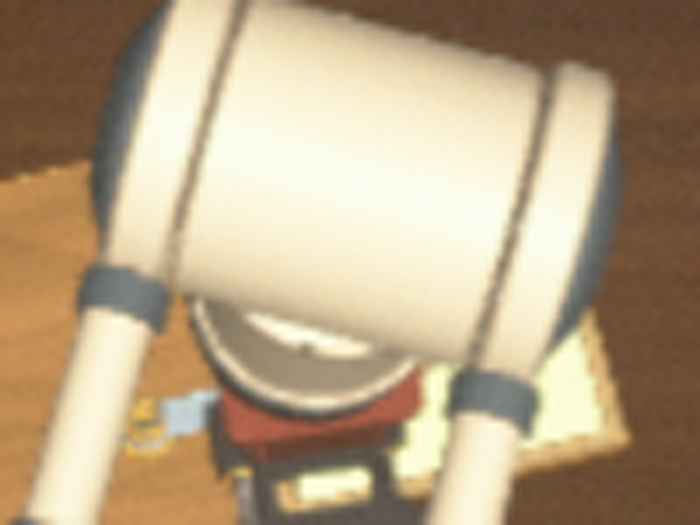

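Both crops show the foot (scene crop 300,300) resting on the plate's clip end with the tray unmoved, and the toggle (178,375) still leaning towards the clip. I'll lift off and go to the toggle.

```bash
python3 -m pendant '[[0,0,0,0,0,-0.03,26],[0,0,0,0,0,-0.07,26],[0,0,0,0,0,-0.11,26],[0,0,0,0,0,-0.11,26],[0,0,0,0,0,-0.11,0],[0,0,0,0,0,-0.11,0]]' >/dev/null
python3 - <<'E'
from h import *
where()
print(tgt([.5046,-.1258,.09],104.75))
E
```

```text
t 15.65 p [ 0.4932 -0.095   0.0904] psi 100.42 z [-4.e-04  0.e+00 -1.e+00] F [0.09 0.44 0.21] w 0.0162
[-0.0005 -0.0002 -0.0961 -0.0809  0.014   0.0011]
```

```bash
python3 -m pendant '[[0,0,-0.096,-0.04,0.007,0,0],[0,0,-0.096,-0.081,0.014,0,0],[0,0,-0.096,-0.081,0.014,0,0],[0,0,-0.096,-0.081,0.014,0,0]]' >/dev/null
python3 - <<'E'
from h import *
from workcell import imaging
where()
print(tgt([.5046,-.1258,.041],104.75))
for n,(x0,x1,y0,y1) in {"scene":(220,320,210,285)}.items():
    c=imaging.capture(n); np.savez(n+"5.npz",**c)
    cv2.imwrite(f"pics/{n}5z.png",cv2.resize(c["pixels"][y0:y1,x0:x1,::-1],None,fx=7,fy=7,interpolation=cv2.INTER_CUBIC))
    for P in ([.5046,-.1258,.041],[.5122-.0025,-.1548+.0094,.051]): print(((proj(c,P)-[x0,y0])*7).round())
E
```

```text
t 15.98 p [ 0.5041 -0.126   0.0895] psi 104.65 z [-0.0024  0.001  -1.    ] F [ 0.41 -0.67 -0.96] w 0.0006
[-2.600e-03 -2.000e-03 -2.100e-03 -1.000e-04  1.500e-03  1.212e-01]
[305. 319.]
[252. 334.]
```

View pics/scene5z.png

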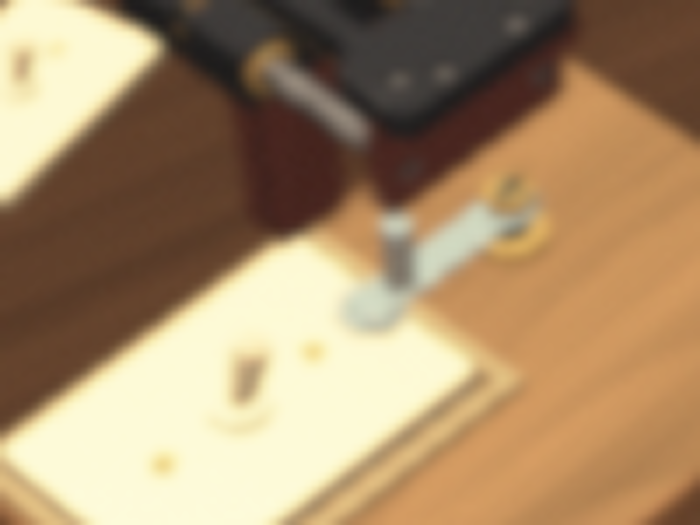

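The scene crop shows the clip lying roughly square to the edge with its foot on the plate at (370,305), and the toggle tip at (248,352), about 3 mm from where I predicted it. The shut fingers are over the gap between them, so I'll descend and throw the toggle.

```bash
python3 -m pendant '[[0,0,0,0,0.0015,0.03,0],[0,0,0,0,0.0015,0.07,0],[0,0,0,0,0.0015,0.1,0],[0,0,0,0,0.0015,0.1,0],[0,0,0,0,0.0015,0.117,0],[0,0,0,0,0.0015,0.117,0]]' >/dev/null
cat > tg.py <<'E'
from h import *
import sys
from workcell import status
s=status.state(); R=Rn.from_rotvec(s["eef_rot"]).as_matrix(); f=R.T@s["wrist_force"]
e=np.array([-.2547,.967]); d=(s["eef_pos"][:2]-[.5122,-.1548])
print("t %.2f along %.4f across %.4f z %.4f F %.2f %.2f %.2f"%(s["clock"],d@e,d@[.967,.2547],s["eef_pos"][2],*f))
sys.exit(abs(f[0])>float(sys.argv[1]))
E
python3 tg.py 5
```

```text
t 16.53 along 0.0303 across 0.0004 z 0.0429 F 0.10 0.44 0.73False
```

```bash
sed -i 's/sys.exit(abs(f\[0\])>float(sys.argv\[1\]))/sys.exit(int(abs(f[0])>float(sys.argv[1])))/' tg.py
python3 -m pendant '[[0,0,0,-0.005,0,0.003,0],[0,0,0,-0.01,0,0.003,0],[0,0,0,-0.01,0,0.003,0]]' >/dev/null; python3 tg.py 5 && python3 -m pendant '[[0,0,0,-0.005,0,0,0],[0,0,0,-0.005,0,0,0]]' >/dev/null; python3 tg.py 5 && python3 -m pendant '[[0,0,0,-0.005,0,0,0],[0,0,0,-0.005,0,0,0]]' >/dev/null; python3 tg.py 5 && python3 -m pendant '[[0,0,0,-0.005,0,0,0],[0,0,0,-0.005,0,0,0]]' >/dev/null; python3 tg.py 5 && python3 -m pendant '[[0,0,0,-0.005,0,0,0],[0,0,0,-0.005,0,0,0]]' >/dev/null; python3 tg.py 5
```

```text
t 16.78 along 0.0253 across 0.0011 z 0.0435 F 0.23 0.57 0.90
t 16.95 along 0.0240 across 0.0012 z 0.0435 F 2.78 -0.32 -2.53
t 17.12 along 0.0219 across 0.0012 z 0.0433 F 3.18 0.53 -3.09
t 17.28 along 0.0196 across 0.0010 z 0.0430 F 3.11 0.98 -2.04
t 17.45 along 0.0175 across 0.0008 z 0.0429 F 2.13 -0.48 -1.96
```

Contact came at about 25 mm as predicted, and the toggle is swinging under about 3 N.

```bash
python3 -m pendant '[[0,0,0,-0.005,0,0,0],[0,0,0,-0.005,0,0,0]]' >/dev/null; python3 tg.py 5 && python3 -m pendant '[[0,0,0,-0.005,0,0,0],[0,0,0,-0.005,0,0,0]]' >/dev/null; python3 tg.py 5 && python3 -m pendant '[[0,0,0,-0.0035,0,0,0],[0,0,0,-0.0035,0,0,0]]' >/dev/null; python3 tg.py 5 && python3 -m pendant '[[0,0,0,-0.0025,0,0,0],[0,0,0,-0.0025,0,0,0]]' >/dev/null; python3 tg.py 5 && python3 -m pendant '[[0,0,0,-0.0025,0,0,0],[0,0,0,-0.0025,0,0,0]]' >/dev/null; python3 tg.py 5 && python3 -m pendant '[[0,0,0,-0.0025,0,0,0],[0,0,0,-0.0025,0,0,0]]' >/dev/null; python3 tg.py 5
```

```text
t 17.62 along 0.0155 across 0.0007 z 0.0428 F 2.40 0.81 -2.72
t 17.78 along 0.0135 across 0.0007 z 0.0428 F 2.95 0.59 -1.51
t 17.95 along 0.0122 across 0.0007 z 0.0429 F 2.02 0.19 -2.20
t 18.12 along 0.0113 across 0.0007 z 0.0428 F 2.39 1.19 -2.37
t 18.28 along 0.0107 across 0.0008 z 0.0428 F 4.47 -0.02 -2.88
t 18.45 along 0.0099 across 0.0008 z 0.0428 F 4.89 0.13 -3.32
```

```bash
python3 -m pendant '[[0,0,0,-0.002,0,0,0],[0,0,0,-0.002,0,0,0]]' >/dev/null; python3 tg.py 6 && python3 -m pendant '[[0,0,0,-0.002,0,0,0],[0,0,0,-0.002,0,0,0]]' >/dev/null; python3 tg.py 6; python3 -m pendant '[[0,0,0,0,0,0,0]]' >/dev/null; python3 tg.py 6
python3 - <<'E'
from h import *
from workcell import imaging
c=imaging.capture("scene"); np.savez("scene6.npz",**c)
cv2.imwrite("pics/scene6z.png",cv2.resize(c["pixels"][210:285,220:320,::-1],None,fx=7,fy=7,interpolation=cv2.INTER_CUBIC))
E
```

```text
t 18.62 along 0.0093 across 0.0009 z 0.0428 F 6.54 -0.09 -3.10
t 18.62 along 0.0093 across 0.0009 z 0.0428 F 6.54 -0.09 -3.10
t 18.70 along 0.0094 across 0.0009 z 0.0428 F 5.18 0.13 -3.64
```

View pics/scene6z.png

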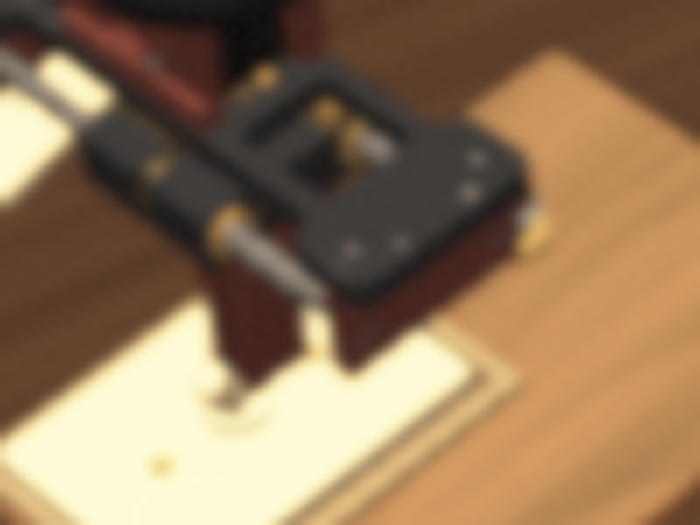

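The crop shows the bat leaning away to the left of the fingers, with its tip at about (210,375). I'll back off, lift and check it.

```bash
python3 -m pendant '[[0,0,0,0.01,0,0,0],[0,0,0,0.025,0,0,0],[0,0,0,0.03,0,-0.02,0],[0,0,0,0.03,0,-0.07,0],[0,0,0,0.03,0,-0.13,0],[0,0,0,0.05,0,-0.13,0],[0,0,0,0.08,0,-0.13,0],[0,0,0,0.08,0,-0.13,26],[0,0,0,0.08,0,-0.13,26],[0,0,0,0.08,0,-0.13,26]]' >/dev/null
python3 - <<'E'
from h import *
from workcell import imaging
where()
for n,(x0,x1,y0,y1) in {"scene":(220,320,210,285),"top":(310,410,205,280)}.items():
    c=imaging.capture(n); np.savez(n+"7.npz",**c)
    cv2.imwrite(f"pics/{n}7z.png",cv2.resize(c["pixels"][y0:y1,x0:x1,::-1],None,fx=7,fy=7,interpolation=cv2.INTER_CUBIC))
E
```

```text
t 19.58 p [ 0.502  -0.1149  0.0936] psi 104.78 z [-1.9e-03  2.0e-04 -1.0e+00] F [-0.06  0.26 -0.37] w 0.0173
```

View pics/scene7z.png

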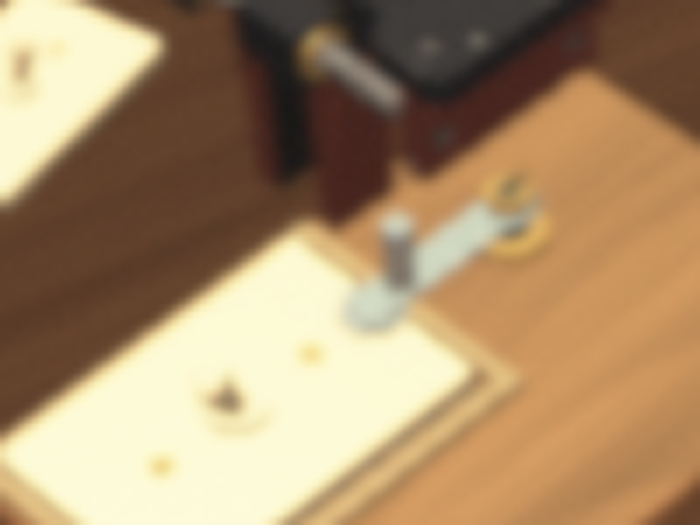

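View pics/top7z.png

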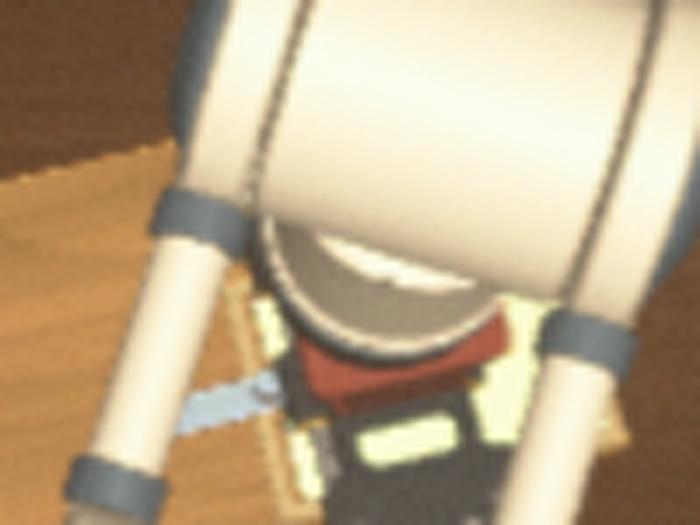

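Run:
```python
from h import *
c=load("scene7.npz"); e=np.array([-.2547,.967]); H=np.array([.5122,-.1548])
for a in (0,.5,.6,.7,.8):
    b=.4-a; P=[*(H+.025*np.sin(b)*e),.028+.025*np.cos(b)]; print(a,((proj(c,P)-[220,210])*7).round())
# enhanced crop
im=c["pixels"][250:280,235:275,::-1]; im=cv2.resize(im,None,fx=16,fy=16,interpolation=cv2.INTER_CUBIC)
im=cv2.convertScaleAbs(im,alpha=1.0); cv2.imwrite("pics/tog7.png",cv2.LUT(im,(255*(np.arange(256)/255.)**2.5).astype(np.uint8)))
im=load("scene5.npz")["pixels"][250:280,235:275,::-1]; im=cv2.resize(im,None,fx=16,fy=16,interpolation=cv2.INTER_CUBIC)
cv2.imwrite("pics/tog5.png",cv2.LUT(im,(255*(np.arange(256)/255.)**2.5).astype(np.uint8)))
```

```text
0 [252. 334.]
0.5 [220. 352.]
0.6 [214. 358.]
0.7 [208. 364.]
0.8 [202. 370.]
```

View pics/tog7.png

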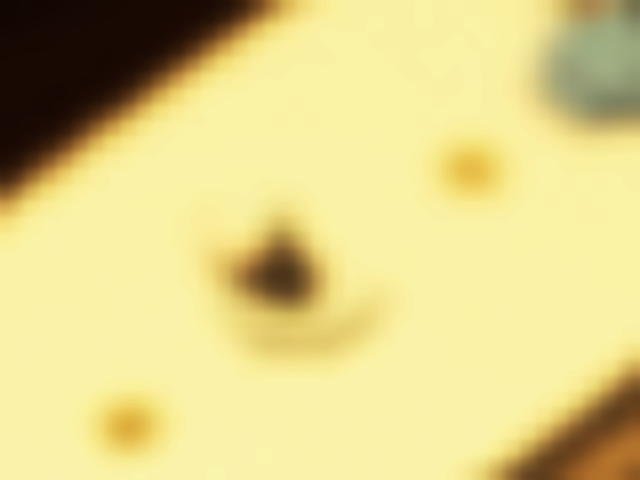

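View pics/tog5.png

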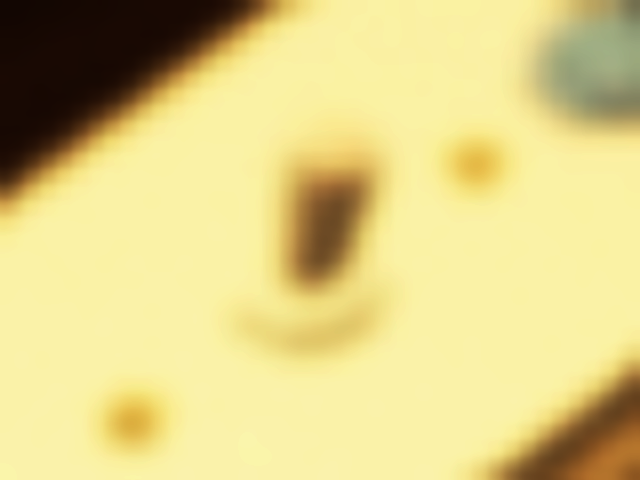

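Run:
```python
from h import *
out=[]
for n in (5,7):
    im=load(f"scene{n}.npz")["pixels"][250:280,235:275].astype(np.float32)
    g=im.mean(2); bg=np.median(g); g=np.clip((g-bg)*8+128,0,255).astype(np.uint8)
    g=cv2.resize(g,None,fx=10,fy=10,interpolation=cv2.INTER_CUBIC); out.append(g)
cv2.imwrite("pics/togc.png",np.hstack(out))
c=load("scene7.npz");e=np.array([-.2547,.967]); H=np.array([.5122,-.1548])
for a in (0,.5,.6,.7,.8):
    b=.4-a; P=[*(H+.025*np.sin(b)*e),.028+.025*np.cos(b)]; print(a,((proj(c,P)-[235,250])*10).round())
print(((proj(c,[*H,.028])-[235,250])*10).round())
```

```text
0 [210.  77.]
0.5 [165. 103.]
0.6 [156. 111.]
0.7 [147. 119.]
0.8 [139. 129.]
[185. 176.]
```

View pics/togc.png

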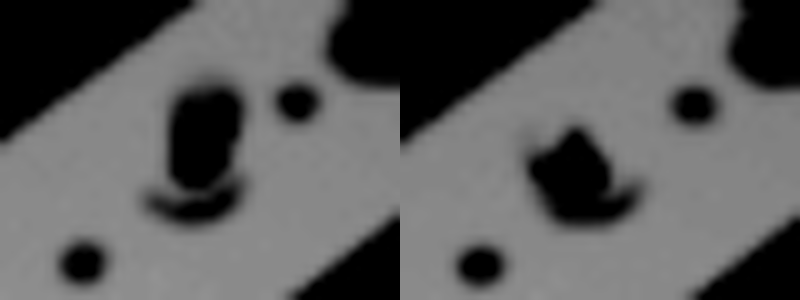

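Run:
```python
from h import *
e=np.array([-.2547,.967]); H=np.array([.5122,-.1548])
for n in (5,7):
    c=load(f"scene{n}.npz"); L=[]
    for v in range(252,275):
        for u in range(240,270):
            p=depthpt(c,u,v)
            if p[2]>.036 and abs((p[:2]-H)@e)<.03: L.append((*(p[:2]-H)@np.c_[e,[.967,.2547]],p[2]))
    L=np.array(L)*1000; print(n,len(L)); 
    for lo,hi in((36,42),(42,46),(46,50),(50,60)):
        q=L[(L[:,2]>=lo)&(L[:,2]<hi)]
        if len(q): print(lo,len(q),q.mean(0).round(1))
```

```text
5 41
36 10 [ 2.4  3.1 38.6]
42 8 [ 3.8  4.2 43.8]
46 15 [ 6.1  2.1 48.2]
50 8 [ 7.   3.9 51.4]
7 35
36 8 [-4.9  5.1 38.9]
42 3 [-8.6  5.1 43.4]
46 13 [-9.2  3.5 48.1]
50 11 [-8.9  3.  51.1]
```

Depth on the toggle puts the tip at about −9 mm (before the throw it was at +7 mm), so it is fully over. Next I'll straddle the post again to swing the clip back.

Run:
```python
from h import *
where(); print(tgt([.4945,-.0953,.0936],102.0))
```

```text
t 19.68 p [ 0.5022 -0.1153  0.0939] psi 104.74 z [-1.5e-03  2.0e-04 -1.0e+00] F [ 0.91 -0.12  0.31] w 0.024
[-0.0018 -0.0007  0.061   0.0532 -0.006   0.0007]
```

```bash
python3 -m pendant '[[0,0,0.06,0.03,-0.003,0,26],[0,0,0.06,0.053,-0.006,0,26],[0,0,0.06,0.053,-0.006,0,26],[0,0,0.06,0.053,-0.006,0,26]]' >/dev/null
python3 - <<'E'
from h import *
from workcell import imaging
where(); print(tgt([.4945,-.0953,.045],102.0))
c=imaging.capture("scene"); np.savez("scene8.npz",**c)
cv2.imwrite("pics/scene8z.png",cv2.resize(c["pixels"][200:275,230:330,::-1],None,fx=7,fy=7,interpolation=cv2.INTER_CUBIC))
print(((proj(c,[.4945,-.0953,.060])-[230,200])*7).round())
E
```

```text
t 20.02 p [ 0.4949 -0.0952  0.0947] psi 102.15 z [-0.e+00 -2.e-04 -1.e+00] F [ 0.03 -0.21 -0.41] w 0.0259
[-1.000e-04  3.000e-04  3.300e-03  1.000e-04 -9.000e-04  1.243e-01]
[304. 285.]
```

View pics/scene8z.png

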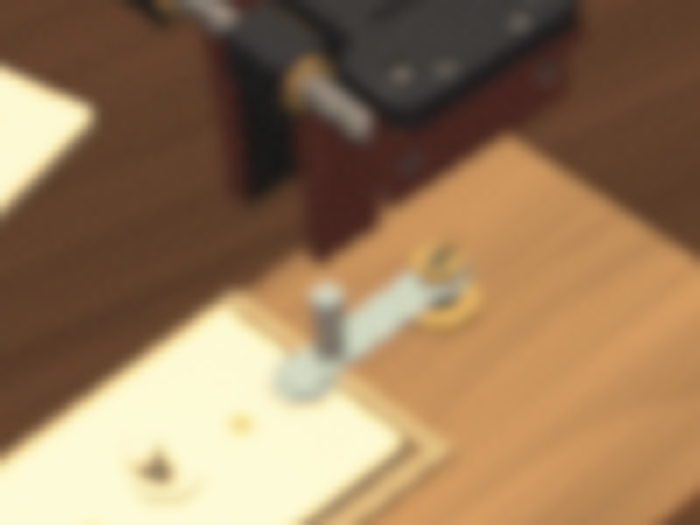

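Run:
```python
from h import *
c=load("scene8.npz")
for z in(.056,.058,.060): print(z,onplane(c,230+327/7,200+291/7,z).round(4))
print("pivot",onplane(c,230+444/7,200+268/7,.039).round(4))
print("foot",onplane(c,230+303/7,200+373/7,.033).round(4))
```

```text
0.056 [ 0.4968 -0.0891  0.056 ]
0.058 [ 0.4985 -0.0899  0.058 ]
0.06 [ 0.5003 -0.0908  0.06  ]
pivot [ 0.4927 -0.047   0.039 ]
foot [ 0.5029 -0.1024  0.033 ]
```

```bash
python3 -m pendant '[[0,0,0,0.002,-0.001,0.03,26],[0,0,0,0.002,-0.001,0.07,26],[0,0,0,0.002,-0.001,0.085,26],[0,0,0,0.002,-0.001,0.09,26],[0,0,0,0.002,-0.001,0.09,26]]' >/dev/null; python3 ft.py;python3 -m pendant '[[0,0,0,0,0,0.015,26],[0,0,0,0,0,0.032,26],[0,0,0,0,0,0.032,26],[0,0,0,0,0,0.032,26]]' >/dev/null; python3 ft.py
python3 - <<'E'
from h import *
from workcell import imaging
c=imaging.capture("scene"); np.savez("scene9.npz",**c)
cv2.imwrite("pics/scene9z.png",cv2.resize(c["pixels"][200:275,230:330,::-1],None,fx=7,fy=7,interpolation=cv2.INTER_CUBIC))
E
```

```text
t 20.48 theta -78.05 r 0.0472 z 0.0577 psi 102.04  Ftool x 0.11 y -0.78 z -0.15 w 0.0259
t 20.82 theta -77.63 r 0.0472 z 0.0456 psi 102.04  Ftool x -0.40 y -0.63 z 0.66 w 0.0258
```

View pics/scene9z.png

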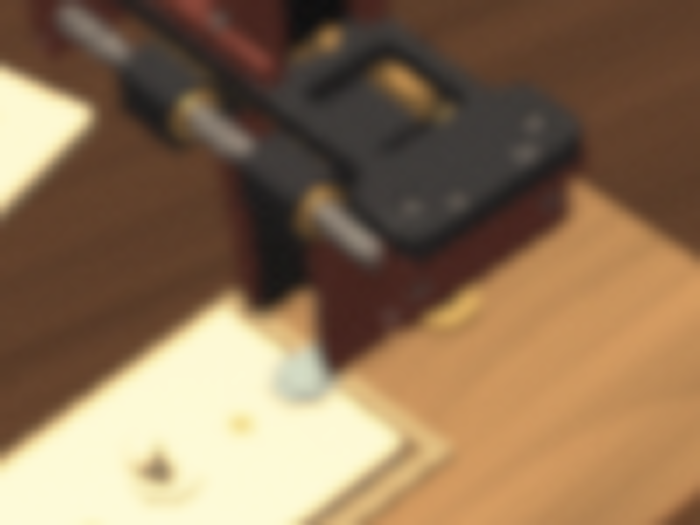

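The scene crop shows the fingers down around the post with no contact force, and the foot still on the plate at (303,372). Swinging the clip back now, with the jaws left wide so they cannot push it towards the stop.

```bash
python3 -m pendant '[[0,0,-0.0444,0.0001,0.0042,0,26],[0,0,-0.0889,0.0003,0.0084,0,26],[0,0,-0.1111,0.0004,0.0105,0,26]]' >/dev/null; python3 ft.py 7 && python3 -m pendant '[[0,0,-0.0222,0,0.0021,0,26],[0,0,-0.0444,0.0001,0.0042,0,26],[0,0,-0.0667,0.0002,0.0063,0,26]]' >/dev/null; python3 ft.py 7 && python3 -m pendant '[[0,0,-0.0222,0,0.0021,0,26],[0,0,-0.0444,0.0001,0.0042,0,26],[0,0,-0.0667,0.0002,0.0063,0,26]]' >/dev/null; python3 ft.py 7 && python3 -m pendant '[[0,0,-0.0222,0,0.0021,0,26],[0,0,-0.0444,0.0001,0.0042,0,26],[0,0,-0.0667,0.0002,0.0063,0,26]]' >/dev/null; python3 ft.py 7
```

```text
t 21.12 theta -71.87 r 0.0476 z 0.0465 psi 107.14  Ftool x 0.40 y 0.17 z -0.32 w 0.0259
t 21.37 theta -69.10 r 0.0475 z 0.0462 psi 110.11  Ftool x 0.00 y 1.06 z -0.29 w 0.0259
t 21.62 theta -66.09 r 0.0475 z 0.0460 psi 113.14  Ftool x -0.78 y -0.84 z -0.81 w 0.0258
t 21.87 theta -63.07 r 0.0475 z 0.0460 psi 116.15  Ftool x 0.50 y -0.80 z 0.38 w 0.0260
```

```bash
python3 -m pendant '[[0,0,-0.0222,0,0.0021,0,26],[0,0,-0.0444,0.0001,0.0042,0,26],[0,0,-0.0667,0.0002,0.0063,0,26]]' >/dev/null; python3 ft.py 7 && python3 -m pendant '[[0,0,-0.0222,0,0.0021,0,26],[0,0,-0.0444,0.0001,0.0042,0,26],[0,0,-0.0667,0.0002,0.0063,0,26]]' >/dev/null; python3 ft.py 7 && python3 -m pendant '[[0,0,-0.0222,0,0.0021,0,26],[0,0,-0.0444,0.0001,0.0042,0,26],[0,0,-0.0667,0.0002,0.0063,0,26]]' >/dev/null; python3 ft.py 7 && python3 -m pendant '[[0,0,-0.0222,0,0.0021,0,26],[0,0,-0.0444,0.0001,0.0042,0,26],[0,0,-0.0667,0.0002,0.0063,0,26]]' >/dev/null; python3 ft.py 7
```

```text
t 22.12 theta -61.07 r 0.0472 z 0.0459 psi 119.14  Ftool x 1.54 y -5.03 z -2.99 w 0.0258
t 22.37 theta -58.03 r 0.0473 z 0.0459 psi 122.14  Ftool x 2.52 y -5.16 z -2.82 w 0.0261
t 22.62 theta -55.03 r 0.0473 z 0.0459 psi 125.14  Ftool x 1.48 y -5.36 z -2.47 w 0.0261
t 22.87 theta -52.01 r 0.0473 z 0.0459 psi 128.13  Ftool x 1.19 y -3.75 z -2.58 w 0.0261
```

```bash
python3 -m pendant '[[0,0,-0.0222,0,0.0021,0,26],[0,0,-0.0444,0.0001,0.0042,0,26],[0,0,-0.0667,0.0002,0.0063,0,26]]' >/dev/null; python3 ft.py 7.5 && python3 -m pendant '[[0,0,-0.0222,0,0.0021,0,26],[0,0,-0.0444,0.0001,0.0042,0,26],[0,0,-0.0667,0.0002,0.0063,0,26]]' >/dev/null; python3 ft.py 7.5 && python3 -m pendant '[[0,0,-0.0222,0,0.0021,0,26],[0,0,-0.0444,0.0001,0.0042,0,26],[0,0,-0.0667,0.0002,0.0063,0,26]]' >/dev/null; python3 ft.py 7.5 && python3 -m pendant '[[0,0,-0.0222,0,0.0021,0,26],[0,0,-0.0444,0.0001,0.0042,0,26],[0,0,-0.0667,0.0002,0.0063,0,26]]' >/dev/null; python3 ft.py 7.5 && python3 -m pendant '[[0,0,-0.0222,0,0.0021,0,26],[0,0,-0.0444,0.0001,0.0042,0,26],[0,0,-0.0667,0.0002,0.0063,0,26]]' >/dev/null; python3 ft.py 7.5 && python3 -m pendant '[[0,0,-0.0222,0,0.0021,0,26],[0,0,-0.0444,0.0001,0.0042,0,26],[0,0,-0.0667,0.0002,0.0063,0,26]]' >/dev/null; python3 ft.py 7.5
```

```text
t 23.12 theta -48.97 r 0.0474 z 0.0460 psi 131.13  Ftool x 2.06 y -4.24 z -2.63 w 0.0262
t 23.37 theta -45.96 r 0.0474 z 0.0459 psi 134.13  Ftool x 2.47 y -4.97 z -1.82 w 0.0259
t 23.62 theta -42.95 r 0.0474 z 0.0459 psi 137.13  Ftool x 2.45 y -4.26 z -2.65 w 0.0257
t 23.87 theta -39.91 r 0.0475 z 0.0460 psi 140.14  Ftool x 1.94 y -4.21 z -1.91 w 0.0263
t 24.12 theta -36.76 r 0.0476 z 0.0459 psi 143.13  Ftool x 2.17 y -4.16 z -1.67 w 0.0259
t 24.37 theta -32.98 r 0.0478 z 0.0459 psi 146.15  Ftool x 1.97 y -4.68 z 0.02 w 0.0264
```

```bash
python3 -m pendant '[[0,0,-0.0222,0,0.0021,0,26],[0,0,-0.0444,0.0001,0.0042,0,26],[0,0,-0.0667,0.0002,0.0063,0,26]]' >/dev/null; python3 ft.py 7.5 && python3 -m pendant '[[0,0,-0.0222,0,0.0021,0,26],[0,0,-0.0444,0.0001,0.0042,0,26],[0,0,-0.0667,0.0002,0.0063,0,26]]' >/dev/null; python3 ft.py 7.5 && python3 -m pendant '[[0,0,-0.0222,0,0.0021,0,26],[0,0,-0.0444,0.0001,0.0042,0,26],[0,0,-0.0667,0.0002,0.0063,0,26]]' >/dev/null; python3 ft.py 7.5 && python3 -m pendant '[[0,0,-0.0222,0,0.0021,0,26],[0,0,-0.0444,0.0001,0.0042,0,26],[0,0,-0.0667,0.0002,0.0063,0,26]]' >/dev/null; python3 ft.py 7.5 && python3 -m pendant '[[0,0,-0.0222,0,0.0021,0,26],[0,0,-0.0444,0.0001,0.0042,0,26],[0,0,-0.0667,0.0002,0.0063,0,26]]' >/dev/null; python3 ft.py 7.5 && python3 -m pendant '[[0,0,-0.0222,0,0.0021,0,26],[0,0,-0.0444,0.0001,0.0042,0,26],[0,0,-0.0667,0.0002,0.0063,0,26]]' >/dev/null; python3 ft.py 7.5
python3 -m pendant '[[0,0,-0.0222,0,0.0021,0,26],[0,0,-0.0444,0.0001,0.0042,0,26],[0,0,-0.0667,0.0002,0.0063,0,26]]' >/dev/null; python3 ft.py 7.5 && python3 -m pendant '[[0,0,-0.0222,0,0.0021,0,26],[0,0,-0.0444,0.0001,0.0042,0,26],[0,0,-0.0667,0.0002,0.0063,0,26]]' >/dev/null; python3 ft.py 7.5
```

```text
t 24.62 theta -29.58 r 0.0480 z 0.0459 psi 149.16  Ftool x -0.78 y -3.38 z 1.82 w 0.0259
t 24.87 theta -26.48 r 0.0480 z 0.0460 psi 152.17  Ftool x 0.42 y -1.46 z 2.47 w 0.0261
t 25.12 theta -23.54 r 0.0480 z 0.0460 psi 155.17  Ftool x 0.09 y -2.28 z 1.60 w 0.0260
t 25.37 theta -20.58 r 0.0480 z 0.0461 psi 158.17  Ftool x -0.83 y -3.03 z 0.72 w 0.0262
t 25.62 theta -17.61 r 0.0480 z 0.0461 psi 161.17  Ftool x -0.69 y -3.11 z 1.57 w 0.0260
t 25.87 theta -14.61 r 0.0481 z 0.0461 psi 164.17  Ftool x -0.63 y -3.17 z 1.77 w 0.0259
t 26.12 theta -11.59 r 0.0482 z 0.0461 psi 167.17  Ftool x -0.85 y -3.18 z 1.52 w 0.0261
t 26.37 theta -8.59 r 0.0482 z 0.0461 psi 170.17  Ftool x -0.87 y -2.95 z 2.04 w 0.0261
```

```bash
python3 -m pendant '[[0,0,-0.0444,0.0001,0.0042,0,26],[0,0,-0.0889,0.0003,0.0084,0,26],[0,0,-0.1333,0.0007,0.0126,0,26],[0,0,-0.1778,0.0012,0.0167,0,26]]' >/dev/null; python3 ft.py 7.5 &&  python3 -m pendant '[[0,0,-0.0444,0.0001,0.0042,0,26],[0,0,-0.0889,0.0003,0.0084,0,26],[0,0,-0.1333,0.0007,0.0126,0,26],[0,0,-0.1778,0.0012,0.0167,0,26]]' >/dev/null; python3 ft.py 7.5; python3 -m pendant '[[0,0,0,0,-0.01,0,26],[0,0,0,0,-0.02,0,26],[0,0,0,0,-0.02,0,26]]' >/dev/null; python3 ft.py 7.5
```

```text
t 26.70 theta -0.58 r 0.0484 z 0.0462 psi 178.22  Ftool x -0.63 y -2.82 z 1.63 w 0.0264
t 27.03 theta 7.38 r 0.0487 z 0.0462 psi -173.77  Ftool x -1.39 y -2.29 z 1.66 w 0.0258
t 27.28 theta -2.64 r 0.0489 z 0.0462 psi -173.98  Ftool x -1.07 y 0.26 z 0.11 w 0.0260
```

Free of the post. Lifting clear, backing away, and taking the final look.

```bash
python3 -m pendant '[[0,0,0,0,0,-0.03,26],[0,0,0,0,0,-0.08,26],[0,0,0,0,0,-0.15,26],[0,0,0,0,0,-0.25,40],[0,0,0,0.1,0.2,-0.4,60],[0,0,0,0.2,0.4,-0.45,80],[0,0,0,0.25,0.6,-0.45,80],[0,0,0,0.25,0.7,-0.45,80],[0,0,0,0.25,0.7,-0.45,80],[0,0,0,0.25,0.7,-0.45,80],[0,0,0,0.25,0.7,-0.45,80],[0,0,0,0.25,0.7,-0.45,80]]'
python3 - <<'E'
from h import *
from workcell import imaging
for n,(x0,x1,y0,y1) in {"scene":(220,340,200,290),"top":(290,410,205,295)}.items():
    c=imaging.capture(n); np.savez(n+"10.npz",**c)
    cv2.imwrite(f"pics/{n}10.png",c["pixels"][:,:,::-1])
    cv2.imwrite(f"pics/{n}10z.png",cv2.resize(c["pixels"][y0:y1,x0:x1,::-1],None,fx=6,fy=6,interpolation=cv2.INTER_CUBIC))
E
```

```text
clock: 28.28
eef_pos: [0.4018, 0.2209, 0.2285]
eef_rot: [-0.171, 3.135, 0.004]
wrist_force: [0.0, -0.0, -0.2]
gripper_width: 0.0794
```

View pics/scene10.png

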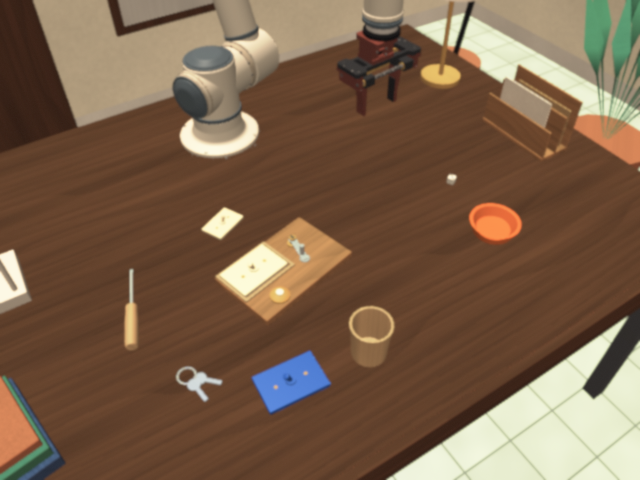

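View pics/top10z.png

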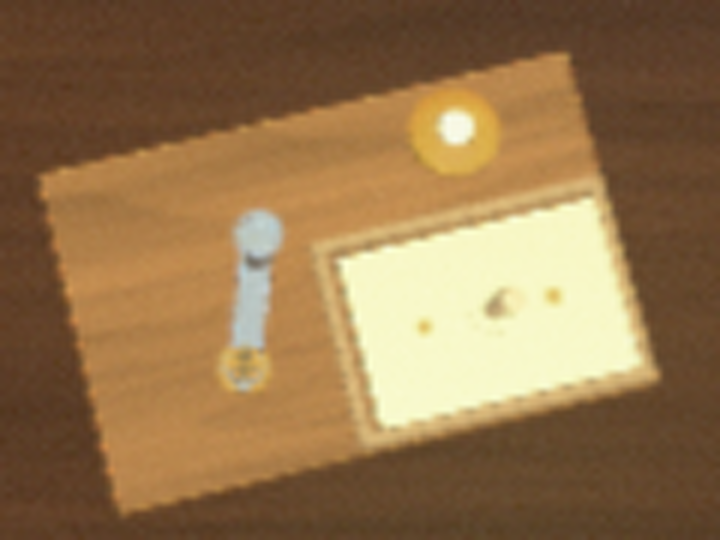

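View pics/scene10z.png

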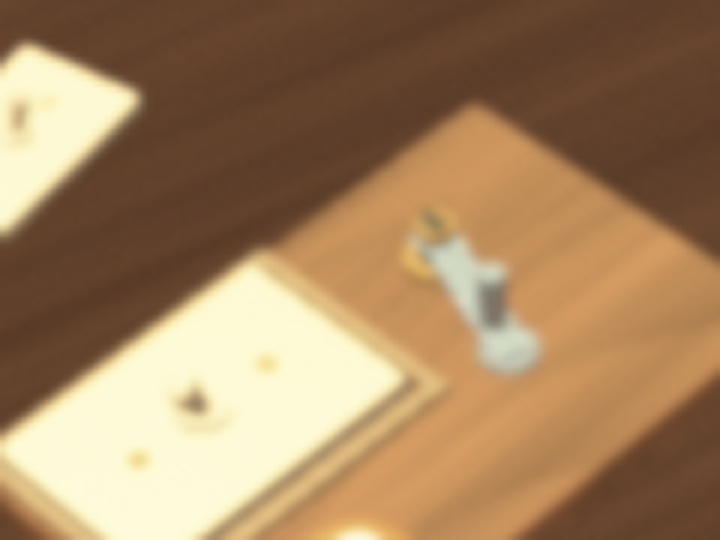

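Run:
```python
from h import *
c=load("top10.npz"); hsv=cv2.cvtColor(c["pixels"],cv2.COLOR_RGB2HSV)
m=((hsv[:,:,2]>225)&(hsv[:,:,1]<100)).astype(np.uint8)*255; m[:, :340]=0; m[:250-15]=0; m[285:]=0; m[:,405:]=0
ct=max(cv2.findContours(m,cv2.RETR_EXTERNAL,cv2.CHAIN_APPROX_NONE)[0],key=cv2.contourArea)
r=cv2.minAreaRect(np.array([onplane(c,*p[0],.028)[:2]*1000 for p in ct],np.float32)); print(r)
f=onplane(c,290+258/6,205+235/6,.033)[:2]*1000; print(f,(f-np.array(r[0]))@np.array([-.2547,.967]))
```

```text
((510.18060302734375, -157.85580444335938), (79.38719940185547, 119.3708267211914), 14.705877304077148)
[541.23877067 -54.61401284] 91.92429717770543
```

Run:
```python
from workcell import robot
print(robot.finish_job())
```

```text
the job is handed in; nothing more can be done
None
```

The job is done and handed in at about 28 s. No verdict is reported, so this rests on my own checks.

**What I did**
- **Clip home:** I swung the clip by its post up over the plate's edge and on to the stop. The stop showed as the push at the post rising steadily from about 4 N to about 9 N (12 N ruins the clip). I could not read the clip joint itself.
- **Toggle:** I threw it away from the clip with shut fingers at about 3 N, until it met its end at about 5–6.5 N.
- **Clip back:** I swung it off the plate at no more than about 5.4 N, then released it and moved the arm clear with the gripper open.

**Last checks in the camera images**
- **Foot:** its centre is about 92 mm from the plate's centre, where 70 mm is needed, so it is clear of the plate.
- **Toggle:** it leans fully over. After the throw, depth put its tip at −9 mm; before the throw it was at +7 mm.
- **Plate:** it looks flat in its tray.
- **Bystanders:** none appears to have moved.

**What disagreed**
- **Camera bias:** the two views differed by a few millimetres, so I used averages of the two.
- **Plate shift:** in the top view the plate moved about 4 mm away from the clip, which is the full play of its tray. That puts it 2–3 mm from the tray's centre, within the 6 mm allowed.

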